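# Set out the sampling kit on its silhouette tiles

## Robot

A 6-joint arm with a two-finger parallel gripper is mounted at the origin on a cart in front of the work surface, level with it; the furniture and walls round the work are solid. World frame = base frame: x ahead of the robot, y to its left, z up, the work surface at z = 0. Lengths are in mm, angles in rad, forces in N, time in s.
With the tool pointing down it reaches from about 300 to 750 mm from the base axis. Payload 8.5 kg.
Tool frame: the origin (TCP) lies between the finger pads; the fingertips stand 14 mm ahead of it and the grasp point (between the pads) lies 5 mm behind it; z points along the fingers, y is the line along which they close (so a half turn about z gives the same grasp; the last joint's range is limited). The gripper opens to 88 mm and grips with 3 to 60 N. Pads are 18 mm wide; open, the fingers measure 123 mm over their backs; the gripper's body (75 mm by 187 mm) begins 45 mm behind the grasp point.
Start: joints at [0.986, 0.381, 1.297, -0, 1.464, -0.215], TCP at [198.776, 512.804, 217.348] pointing down, gripper open.
Joint ranges: [-3.11, 3.11], [-0.89, 2.33], [0.22, 2.48], [-1.42, 4.56], [0.17, 2.85], [-2.88, 2.88]. Speed limits (rad/s): [2.39, 2.39, 3.14, 3.14, 3.14, 3.14].

## Interface

Orientations are given as a rotation vector (axis times angle).
In Python, from workcell import * gives the robot as it stands.
- The arm moves only by the tool arm_command, never from a script. Its argument "targets" is a list of rows, each an object of numbers: "fingers": the opening, from 0 (shut) to 1 (fully open); "x", "y", "z": the shift along the tool's x, y, z in mm; "wx", "wy", "wz": the turn, a rotation vector about the tool's x, y, z in degrees. In form: [{"fingers": .., "x": .., "y": .., "z": .., "wx": .., "wy": .., "wz": ..}, ...]. A call has 1 to 10 rows; each row is the pose to reach, as a shift and turn from the pose commanded when the call began, along the tool's axes at that moment; what a row does not reach only later rows make up. A row lasts 1/10 s, in which the tool goes at most 50 mm and 8.59 degrees, less where a joint would pass 70% of its speed; a pose out of reach is approached as far as the arm can. A call with a gripper value outside its range is refused whole. The fingers move at their own pace and stop on an object; "squeeze" is the grip in N (left out, the last holds). Time passes only in rows, so rows that repeat a pose let the fingers close. It gives the time, the measured TCP pose, the force, the opening and the grip force at its end, in the units of the state.
- state(): the state, without advancing time (a new reading comes with each control period).
- read_camera(name): name is "scene" or "side" or "wrist"; returns a dict with "pixels" (400x640x3 uint8, red, green, blue), "camera_matrix" (3x3 intrinsics, pixels), "k1" (the pictures are not rectified: a ray, as slopes to the right and down, at radius r is drawn at 1 + k1 r^2 times it, then the intrinsics apply), "eye" and "attitude" of the camera in the world. Camera axes: x right, y up, looking along -z (the intrinsics and any distortion apply to the point x, -y, -z); pixel columns grow to the right and rows downward; lengths in mm; the calibration is good to about 2 mm. A picture is of the moment at which its call begins. There is no depth.
- job_done(): hands the job in; it is judged then, once.
Trained networks look in the newest picture that a camera, given by its name, has taken for a name from the list of things; names that differ only in an ending like _2 or _b are one class to them, and where a whole thing is asked for, a point or a joint stands for the part that bears it (a point fixed in the world has none). Each returns a list of dicts, best first, with "confidence" (0 to 1); they miss things now and then, are a little off and sometimes report something else, mostly with a low value. They report only what shows in the picture. A call takes as long as a camera call.
- trace(name, camera): "pixels" (400x640 bool, what is visible of it).
- mark_of(name, camera): "point" ([x, y, z] in mm, in world coordinates, good to about 4 mm: a listed point, or the origin of a listed thing).
The state is a dict: "clock": time; "qpos": joint angles; "qd": joint speeds; "effort": joint torques, N m; "eef_pos": TCP position; "tcp_rot": TCP orientation; "contact_force": force on the tool from outside, world axes, zero at the start; "wrist_torque": the same for the moment, N m; "grip_width": opening from 0.0 (shut) to 1.0 (fully open); "grip_force": force on a finger pad.
Only numpy, scipy, OpenCV 4.12 (cv2) and the standard library are available. Lean on these libraries where they do the work, as an engineer would, in place of code of your own. Each camera call takes 0.05 s, during which the arm holds its last target. There are 200 camera calls.

## Task

Set out the sampling kit along the front of the bench, between the sockets and the hoses: put the tall bottle, the sample jar, the small vial and the timer each on the white tile whose dark silhouette has the size and shape of its footprint, centred on the silhouette, the timer face up with its sides lined up with the square. Keep everything upright the whole time, do not push the plastic beaker or the spare pressure gauge about, and leave all four standing free and still.

Things in the scene. Friction and masses are not known exactly. Their poses are not given: they have to be found in the camera images.
- bottle_center (a point): The tall white plastic bottle with a red screw cap, loose, about 0.2 kg: round body 54 mm in diameter that grips like a straight cylinder up to 160 mm above its foot, then a cap 41 mm in diameter from 162 mm to the top at 184 mm. This point is 92 mm above its foot. Grip it high (about 140 mm above its foot, or by the cap) so that the top does not meet the palm. Origin of this point: on its axis, half-way up; z up along the axis; turning about the axis does not matter.
- jar_center (a point): The sample jar, brown with a white lid, loose, 35 mm in diameter and 76 mm tall, about 0.09 kg. This point is 38 mm above its foot. Origin of this point: on its axis, half-way up; z up along the axis; turning about the axis does not matter.
- vial_center (a point): The small white-capped glass vial, loose, 21 mm in diameter (cap 17.6 mm, from 43 mm up) and 54 mm tall, about 0.06 kg. This point is 27 mm above its foot. Origin of this point: on its axis, half-way up; z up along the axis; turning about the axis does not matter.
- timer_center (a point): The flat white bench timer with a display and three buttons, loose, 62 (its x) x 58 (its y) x 18 mm high with sides about 16 mm high, about 0.06 kg, lying face up. This point is at its middle, 9 mm above its underside; z up out of its face.
- tile_bottle: A fixed flat white square plastic tile, 80 x 80 x 4 mm, four small screws at its corners, with a flat dark grey silhouette at its centre: a disc 54 mm in diameter (the bottle's place). Origin at the centre of the tile's underside (the worktop); its flat top, on which things stand, is 4 mm above; z up, x and y along its sides.
- tile_jar: A fixed flat white square plastic tile, 80 x 80 x 4 mm, four small screws at its corners, with a flat dark grey silhouette at its centre: a disc 35 mm in diameter (the jar's place). Origin at the centre of the tile's underside (the worktop); its flat top, on which things stand, is 4 mm above; z up, x and y along its sides.
- tile_vial: A fixed flat white square plastic tile, 80 x 80 x 4 mm, four small screws at its corners, with a flat dark grey silhouette at its centre: a disc 21 mm in diameter (the vial's place). Origin at the centre of the tile's underside (the worktop); its flat top, on which things stand, is 4 mm above; z up, x and y along its sides.
- tile_timer: A fixed flat white square plastic tile, 80 x 80 x 4 mm, four small screws at its corners, with a flat dark grey silhouette at its centre: a rectangle with rounded corners, 62 (x) x 58 (y) mm (the timer's place; any quarter turn of the timer is as good). Origin at the centre of the tile's underside (the worktop); its flat top, on which things stand, is 4 mm above; z up, x and y along its sides.
- beaker_center (a point): Bystander, loose: the white plastic beaker, open, 55 mm across the rim and 58 mm tall, towards the hotplate. This point is on its axis, half-way up. Leave it alone. Fixed beyond it: two hoses up to 80 mm high, beyond x = 0.60.
- gauge_center (a point): Bystander, loose: the spare pressure gauge lying on its back, dial 64 mm across with a brass stem, 28 mm high, to the left of the work. This point is 14 mm above its underside. Leave it alone. Fixed round it: the reactor's grey box behind (front face at x = 0.55, for y over -0.04, 0.54 m high) and a socket rail 58 mm high in front (x 0.36 to 0.405, for y over -0.19).

How it is judged:
By the outcome, as a careful person would: the job done as asked, in the order asked, and still so for the second after the job is handed in, with the robot touching nothing.
It also fails if it takes over 125 s, if anything falls off the work surface, if the arm or the gripper's body presses on something with over 40 N, if the wrist force passes 120 N, or if a joint passes its speed limit or range.

## Working session

There is one attempt and no reset: what is moved stays moved. The work goes in short steps, Python scripts to look and compute and a tool call to move; the robot and the scene stay as the last step left them, time stands still between calls to the robot, and variables do not carry over. Pictures are saved under pics/ and viewed, at most 14 in all, crops included, and the job is handed in when it is done.

Besides the shell and the picture viewer there is one more tool, called after "Request:" as name(argument=value, ...), one argument or row to a line, values as JSON. arm_command: Moves the arm, as the interface text tells. Its arguments: {"type":"object","properties":{"targets":{"type":"array","items":{"type":"object","properties":{"fingers":{"type":"number"},"x":{"type":"number"},"y":{"type":"number"},"z":{"type":"number"},"wx":{"type":"number"},"wy":{"type":"number"},"wz":{"type":"number"}}}},"squeeze":{"type":"number"}},"required":["targets"]}

```bash
mkdir -p pics; ls; python3 - <<'E'
from workcell import *
import cv2
s=state();print({k:s[k] for k in('clock','eef_pos','tcp_rot','grip_width','contact_force')})
for c in('scene','side','wrist'):
    r=read_camera(c);cv2.imwrite(f'pics/{c}0.png',r['pixels'][:,:,::-1]);print(c,r['eye'],r['k1'])
    for n in('bottle_center','jar_center','vial_center','timer_center','tile_bottle','tile_jar','tile_vial','tile_timer','beaker_center','gauge_center'):
        print(n,[(([round(float(v)) for v in m['point']]),round(m['confidence'],2)) for m in mark_of(n,c)[:3]])
E
```

```text
pics
{'clock': 0.0, 'eef_pos': array([198.60698535, 512.54030327, 216.7496539 ]), 'tcp_rot': array([-5.77458246e-01, -3.08750238e+00,  2.13397187e-03]), 'grip_width': 0.9977352286431458, 'contact_force': array([-0.10145647,  0.41350173, -0.28592027])}
scene [ -269.62415938 -1058.05789637   604.502811  ] 0.0033819589694243377
bottle_center []
jar_center [([472, 164, 33], 0.58)]
vial_center [([530, -160, 25], 0.67)]
timer_center [([536, -295, 10], 0.68), ([469, 163, 34], 0.41)]
tile_bottle [([487, 46, 0], 0.49)]
tile_jar [([427, -366, -2], 0.82), ([446, -255, 1], 0.66)]
tile_vial [([444, -253, 0], 0.77)]
tile_timer []
beaker_center [([414, -512, 28], 0.58)]
gauge_center [([462, 294, 16], 0.43)]
side [  17.48394292 1204.38004326  759.81740373] -0.03752536372525218
bottle_center [([476, -71, 94], 0.85)]
jar_center [([469, 165, 40], 0.54)]
vial_center []
timer_center [([539, -299, 5], 0.46)]
tile_bottle [([483, 40, -1], 0.49)]
tile_jar []
tile_vial [([466, 299, 12], 0.27)]
tile_timer [([484, 41, 2], 0.49), ([538, -426, 2], 0.38)]
beaker_center []
gauge_center [([465, 299, 12], 0.94)]
wrist [139.24430305 536.60562416 384.65192818] 0.0135108889873027
bottle_center []
jar_center []
vial_center []
timer_center []
tile_bottle []
tile_jar []
tile_vial []
tile_timer []
beaker_center []
gauge_center []
```

View pics/scene0.png

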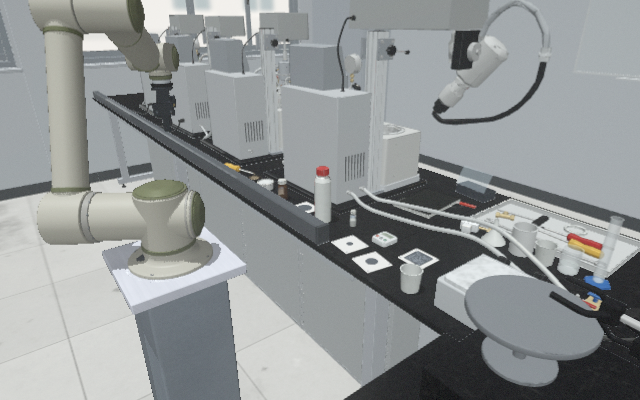

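View pics/side0.png

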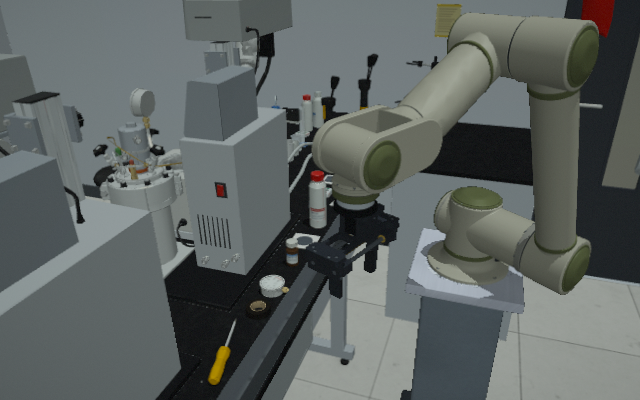

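The scene view shows the vial tile at (349,244), jar tile (372,262), timer tile (419,258), timer (384,239), vial (353,217), bottle (322,195), jar (282,187) and beaker (411,278). The side view shows the bottle tile at (306,240) beside the bottle, and the gauge at (271,286).

```bash
cat > h.py <<'E'
from workcell import *
import numpy as np, cv2
from scipy.spatial.transform import Rotation as R
def rot(a):
    a=np.asarray(a); return a if a.shape==(3,3) else (R.from_quat(a) if a.size==4 else R.from_rotvec(a)).as_matrix()
def ground(cam,px,z):
    "pixels (n,2) -> world points on the plane at height z"
    K=np.array(cam['camera_matrix']);px=np.asarray(px,float).reshape(-1,1,2)
    u=cv2.undistortPoints(px,K,np.array([cam['k1'],0,0,0.]))[:,0]
    d=np.c_[u[:,0],-u[:,1],-np.ones(len(u))]@rot(cam['attitude']).T
    e=np.array(cam['eye']);return e+d*((z-e[2])/d[:,2])[:,None]
def project(cam,p):
    q=(np.atleast_2d(p)-cam['eye'])@rot(cam['attitude']);u=q[:,:2]/-q[:,2:]*[1,-1]
    r=(u**2).sum(1,keepdims=True);u=u*(1+cam['k1']*r);K=np.array(cam['camera_matrix'])
    return u*[K[0,0],K[1,1]]+K[:2,2]
def look(name,new=True):
    c=read_camera('wrist');cv2.imwrite(f'pics/{name}.png',c['pixels'][:,:,::-1]);return c
def plan(x,y,z,yaw=0):
    "shift in tool axes + turn(deg) to TCP at x,y,z, tool y at yaw(deg) from world y"
    s=state();M=rot(s['tcp_rot']);d=M.T@(np.array([x,y,z])-s['eef_pos'])
    G=R.from_euler('z',yaw,degrees=True).as_matrix()@np.diag([-1,1,-1.])
    return np.round(d,1),np.round(np.degrees(R.from_matrix(M.T@G).as_rotvec()),2)
E
python3 - <<'E'
from h import *
c=read_camera('wrist');s=state();M=rot(s['tcp_rot'])
print(c['attitude'],'\n',M,'\n',c['camera_matrix'])
print((M.T@(np.array(c['eye'])-s['eef_pos'])).round(1), (M.T@rot(c['attitude'])).round(3))
print(ground(c,[[0,0],[639,0],[320,200],[0,399],[639,399]],0).round())
print(plan(410,-230,300))
E
```

```text
[-0.22649628 -0.15530863  1.19367817] 
 [[-9.32386710e-01  3.61462336e-01  4.97055707e-05]
 [ 3.61462338e-01  9.32386710e-01  3.20942461e-05]
 [-3.47439524e-05  4.78909403e-05 -9.99999998e-01]] 
 [[278.780417     0.         319.51364802]
 [  0.         278.780417   203.58344137]
 [  0.           0.           1.        ]]
[  64.1    0.7 -167.3] [[-0.     0.967  0.256]
 [ 1.     0.    -0.   ]
 [-0.     0.256 -0.967]]
[[-132.  240.    0.]
 [ 139.  939.    0.]
 [ 229.  502.    0.]
 [ 358. -132.    0.]
 [ 752.  883.    0.]]
(array([-465.4, -616.2,  -82.6]), array([  0.  ,   0.  , -21.19]))
```

Request:
arm_command(
  targets=[
    {"x":-465,"y":-616,"z":-83,"wz":-21.2,"fingers":1},
    {"x":-465,"y":-616,"z":-83,"wz":-21.2,"fingers":1},
    {"x":-465,"y":-616,"z":-83,"wz":-21.2,"fingers":1},
    {"x":-465,"y":-616,"z":-83,"wz":-21.2,"fingers":1},
    {"x":-465,"y":-616,"z":-83,"wz":-21.2,"fingers":1},
    {"x":-465,"y":-616,"z":-83,"wz":-21.2,"fingers":1},
    {"x":-465,"y":-616,"z":-83,"wz":-21.2,"fingers":1},
    {"x":-465,"y":-616,"z":-83,"wz":-21.2,"fingers":1},
    {"x":-465,"y":-616,"z":-83,"wz":-21.2,"fingers":1},
    {"x":-465,"y":-616,"z":-83,"wz":-21.2,"fingers":1},
  ],
)

```text
validation failed for argument at $.ta...
```

```bash
python3 - <<'E'
from h import *
print(state()['eef_pos'],plan(410,-230,300))
E
```

```text
[198.80913089 512.80570463 217.36869446] (array([-465.4, -616.2,  -82.6]), array([  0.  ,   0.  , -21.19]))
```

Request:
arm_command(
  targets=[
    {"fingers":1,"x":-465,"y":-616,"z":-83,"wx":0,"wy":0,"wz":-21.2},
    {"fingers":1,"x":-465,"y":-616,"z":-83,"wx":0,"wy":0,"wz":-21.2},
    {"fingers":1,"x":-465,"y":-616,"z":-83,"wx":0,"wy":0,"wz":-21.2},
    {"fingers":1,"x":-465,"y":-616,"z":-83,"wx":0,"wy":0,"wz":-21.2},
    {"fingers":1,"x":-465,"y":-616,"z":-83,"wx":0,"wy":0,"wz":-21.2},
    {"fingers":1,"x":-465,"y":-616,"z":-83,"wx":0,"wy":0,"wz":-21.2},
    {"fingers":1,"x":-465,"y":-616,"z":-83,"wx":0,"wy":0,"wz":-21.2},
    {"fingers":1,"x":-465,"y":-616,"z":-83,"wx":0,"wy":0,"wz":-21.2},
    {"fingers":1,"x":-465,"y":-616,"z":-83,"wx":0,"wy":0,"wz":-21.2},
    {"fingers":1,"x":-465,"y":-616,"z":-83,"wx":0,"wy":0,"wz":-21.2},
  ],
)

```text
clock: 2.7
eef_pos: [333.5, 37.0, 270.9]
tcp_rot: [-0.0, 3.14, -0.0]
contact_force: [2.0, 1.1, 0.3]
grip_width: 1.002
grip_force: 0.0
```

```bash
python3 - <<'E'
from h import *
print(state()['clock'],state()['eef_pos'],plan(410,-230,300))
E
```

```text
2.7 [333.48672396  36.95856019 270.94885787] (array([ -76.5, -267. ,  -28.9]), array([-0.01,  0.08,  0.01]))
```

Request:
arm_command(
  targets=[
    {"fingers":1,"x":-76,"y":-265,"z":-29,"wx":0,"wy":0,"wz":0},
    {"fingers":1,"x":-76,"y":-265,"z":-29,"wx":0,"wy":0,"wz":0},
    {"fingers":1,"x":-76,"y":-265,"z":-29,"wx":0,"wy":0,"wz":0},
    {"fingers":1,"x":-76,"y":-265,"z":-29,"wx":0,"wy":0,"wz":0},
    {"fingers":1,"x":-76,"y":-265,"z":-29,"wx":0,"wy":0,"wz":0},
    {"fingers":1,"x":-76,"y":-265,"z":-29,"wx":0,"wy":0,"wz":0},
    {"fingers":1,"x":-76,"y":-265,"z":-29,"wx":0,"wy":0,"wz":0},
    {"fingers":1,"x":-76,"y":-265,"z":-29,"wx":0,"wy":0,"wz":0},
    {"fingers":1,"x":-76,"y":-265,"z":-29,"wx":0,"wy":0,"wz":0},
  ],
)

```text
clock: 3.6
eef_pos: [409.3, -224.9, 299.5]
tcp_rot: [0.002, -3.142, -0.0]
contact_force: [-0.4, 1.2, -0.1]
grip_width: 1.0
grip_force: 0.0
```

```bash
python3 - <<'E'
from h import *
c=look('w1');s=state();print(s['clock'],s['eef_pos'],s['qd'].round(2))
for n in('bottle_center','jar_center','vial_center','timer_center','tile_bottle','tile_jar','tile_vial','tile_timer','beaker_center'):
    print(n,[(([round(float(v)) for v in m['point']]),round(m['confidence'],2)) for m in mark_of(n,'wrist')[:3]])
E
```

```text
3.65 [ 409.38051201 -224.84396845  299.63440591] [ 0. -0. -0. -0. -0. -0.]
bottle_center [([476, -73, 90], 0.69)]
jar_center [([470, 165, 41], 0.76), ([483, 39, 0], 0.48), ([467, 296, 8], 0.25)]
vial_center [([533, -164, 29], 0.76)]
timer_center [([534, -298, 5], 0.78)]
tile_bottle [([484, 38, 1], 0.63)]
tile_jar [([424, -361, -4], 0.88)]
tile_vial [([440, -246, -2], 0.82)]
tile_timer [([536, -432, 0], 0.78), ([468, 298, 9], 0.59), ([483, 38, 1], 0.41)]
beaker_center [([413, -513, 26], 0.83)]
```

View pics/w1.png

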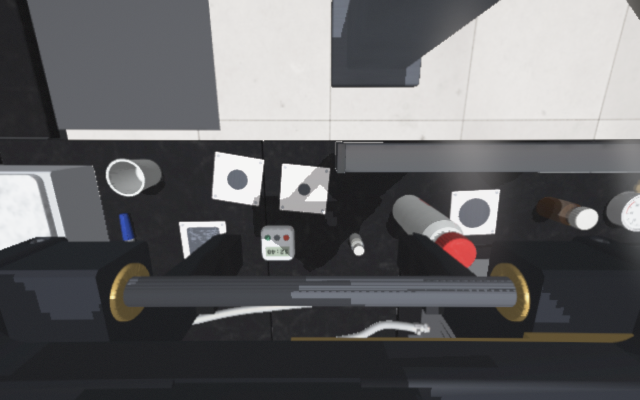

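The wrist view, with image right being +y and image down being +x, shows the timer tile at (203,240), jar tile (238,179), vial tile (304,188), timer (278,242), vial (357,244), bottle from foot (410,210) to cap (455,250), bottle tile (474,212), jar (575,215) and beaker (130,177).

```bash
cat >> h.py <<'E'
from scipy.optimize import minimize
CYL={'bottle_center':[(0,27),(150,27),(163,20.5),(184,20.5)],'jar_center':[(0,17.5),(76,17.5)],'vial_center':[(0,10.5),(43,10.5),(54,8.8)]}
A=np.linspace(0,2*np.pi,40)
def fitcyl(name,camname,p0,z0=0,cam=None):
    cam=cam or read_camera(camname);t=trace(name,camname)
    if not t: return None
    m=t[0]['pixels'].astype(np.uint8);S=8
    mm=cv2.resize(m,None,fx=S,fy=S,interpolation=cv2.INTER_NEAREST)
    def cost(p):
        o=np.zeros_like(mm);L=CYL[name]
        for (z,r),(z2,r2) in zip(L,L[1:]):
            pts=np.r_[np.c_[p[0]+r*np.cos(A),p[1]+r*np.sin(A),0*A+z+z0],np.c_[p[0]+r2*np.cos(A),p[1]+r2*np.sin(A),0*A+z2+z0]]
            cv2.fillConvexPoly(o,cv2.convexHull(((project(cam,pts)+.5)*S).round().astype(np.int32)),1)
        return -(o&mm).sum()/max((o|mm).sum(),1)
    b=minimize(cost,p0,method='Nelder-Mead',options=dict(initial_simplex=np.array(p0)+[[0,0],[6,0],[0,6]],xatol=.1,fatol=1e-4))
    return b.x.round(1),round(-b.fun,3),int(m.sum())
def tiles(cam,guess):
    "dark silhouettes inside white tiles: centre, size, yaw at z=4"
    g=cv2.cvtColor(cam['pixels'],cv2.COLOR_RGB2GRAY);S=4;G=cv2.resize(g,None,fx=S,fy=S,interpolation=cv2.INTER_CUBIC)
    for n,p in guess.items():
        q=project(cam,[[p[0]+i,p[1]+j,4] for i in(-34,34) for j in(-34,34)]);a=(q.min(0)*S).astype(int);b=(q.max(0)*S).astype(int)
        a=np.clip(a,0,None);w=G[a[1]:b[1],a[0]:b[0]];_,t=cv2.threshold(w,0,255,cv2.THRESH_BINARY_INV+cv2.THRESH_OTSU)
        cs,_=cv2.findContours(t,cv2.RETR_EXTERNAL,cv2.CHAIN_APPROX_NONE)
        for c in cs:
            if cv2.contourArea(c)<800: continue
            P=ground(cam,(c[:,0]+a+.5)/S-.5,4)[:,:2].astype(np.float32);r=cv2.minAreaRect(P);M=cv2.moments(P)
            print(n,'rect',np.round(r[0],1),np.round(r[1],1),round(r[2],1),'centroid',round(M['m10']/M['m00'],1),round(M['m01']/M['m00'],1))
E
python3 - <<'E'
from h import *
c=read_camera('wrist')
tiles(c,dict(bottle=(484,40),jar=(425,-363),vial=(442,-250),timer=(537,-429)))
for n,p in dict(bottle_center=(476,-72),jar_center=(470,165),vial_center=(532,-162)).items():
    print(n,[fitcyl(n,k,p) for k in('wrist','scene','side')])
t=trace('timer_center','wrist')[0]['pixels'].astype(np.uint8)
cn=max(cv2.findContours(t,0,1)[0],key=cv2.contourArea);print(cv2.minAreaRect(ground(c,cn[:,0],16)[:,:2].astype(np.float32)))
E
```

```text
bottle rect [484.   41.6] [52.4 52.5] 30.1 centroid 484.1 41.7
jar rect [ 425.6 -362.9] [33.4 34. ] 0.0 centroid 425.7 -362.9
vial rect [ 440.9 -252. ] [67.7 70.2] 0.0 centroid 447.4 -247.6
timer rect [ 539.8 -432. ] [79.9 59.2] 89.9 centroid 541.0 -427.1
bottle_center [(array([500.6,  72.2]), np.float64(-0.0), 2729), (array([427.2, -28.3]), np.float64(-0.0), 819), (array([534.4, -55.8]), np.float64(-0.0), 893)]
jar_center [(array([470., 165.]), np.float64(-0.0), 1527), (array([507.3, 129.8]), np.float64(-0.0), 175), (array([505.2, 180.8]), np.float64(-0.0), 329)]
vial_center [(array([ 515.5, -138. ]), np.float64(-0.0), 240), None, None]
((534.294189453125, -297.035888671875), (57.40896987915039, 63.3004264831543), 89.96429443359375)h.py:36: RuntimeWarning: overflow encountered in scalar negative
  return -(o&mm).sum()/max((o|mm).sum(),1)
```

```bash
sed -i 's/return -(o&mm).sum()\/max((o|mm).sum(),1)/return -float((o\&mm).sum())\/max(float((o|mm).sum()),1)/' h.py; python3 - <<'E'
from h import *
for n,p in dict(bottle_center=(476,-72),jar_center=(470,165),vial_center=(532,-162)).items():
    print(n,[fitcyl(n,k,p) for k in('wrist','scene','side')])
s=state();print(s['clock'],plan(476,-72,260))
E
```

```text
bottle_center [(array([477.1, -73.4]), np.float64(0.755), 2708), (array([481.8, -63.4]), np.float64(0.87), 814), (array([480. , -77.4]), np.float64(0.932), 880)]
jar_center [(array([472., 163.]), np.float64(0.861), 1200), (array([473.4, 167.7]), np.float64(0.761), 161), (array([472.6, 162.3]), np.float64(0.918), 334)]
vial_center [(array([ 530.9, -162.5]), np.float64(0.941), 263), (array([ 533.3, -157.5]), np.float64(0.846), 96), (array([ 532., -162.]), np.float64(0.0), 107)]
6.0 (array([-66.4, 154.1,  39.4]), array([-0.  ,  0.  ,  0.01]))
```

```bash
python3 - <<'E'
from h import *
s=state();p=np.array(s['eef_pos']);out=[]
for n in('side','scene'):
    c=read_camera(n);im=c['pixels'][:,:,::-1].copy()
    for h in range(0,361,60):
        q=project(c,[p+[d,0,h] for d in(-66,0,66)])
        for k,v in enumerate(q): cv2.circle(im,tuple(int(a) for a in v.round()),2,[(0,255,0),(0,0,255),(255,0,255)][k],-1)
    # box front plane edges
    for y in (-40,43,150):
        for z in range(0,541,60):
            cv2.circle(im,tuple(int(a) for a in project(c,[[550,y,z]])[0].round()),1,(255,255,0),-1)
    u=project(c,[p+[0,0,200]])[0].astype(int);x0=int(np.clip(u[0]-130,0,380));y0=int(np.clip(u[1]-130,0,140))
    out.append(cv2.resize(im[y0:y0+260,x0:x0+260],(400,400),interpolation=cv2.INTER_CUBIC))
cv2.imwrite('pics/arm.png',np.hstack(out))
E
```

```text
(no output)
```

View pics/arm.png

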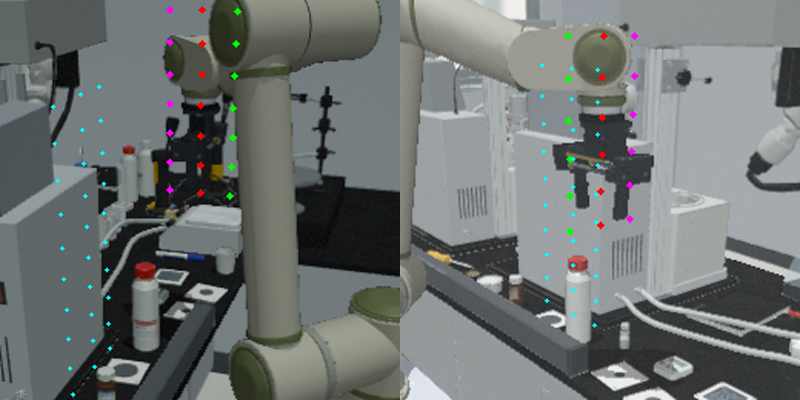

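The wrist housing (about 70 mm radius, 300 mm above the TCP) would come close to the reactor box. I'll tilt the tool 8° about the closing axis for the bottle and jar, which leaves the pads flat.

Request:
arm_command(
  targets=[
    {"fingers":1,"x":-69,"y":152,"z":40,"wx":0,"wy":-8,"wz":0},
    {"fingers":1,"x":-69,"y":152,"z":40,"wx":0,"wy":-8,"wz":0},
    {"fingers":1,"x":-69,"y":152,"z":40,"wx":0,"wy":-8,"wz":0},
    {"fingers":1,"x":-69,"y":152,"z":40,"wx":0,"wy":-8,"wz":0},
    {"fingers":1,"x":-69,"y":152,"z":40,"wx":0,"wy":-8,"wz":0},
    {"fingers":1,"x":-69,"y":152,"z":40,"wx":0,"wy":-8,"wz":0},
    {"fingers":1,"x":-69,"y":152,"z":80,"wx":0,"wy":-8,"wz":0},
    {"fingers":1,"x":-69,"y":152,"z":120,"wx":0,"wy":-8,"wz":0},
    {"fingers":1,"x":-69,"y":152,"z":155,"wx":0,"wy":-8,"wz":0},
    {"fingers":1,"x":-69,"y":152,"z":155,"wx":0,"wy":-8,"wz":0},
  ],
)

```text
clock: 7.1
eef_pos: [476.5, -74.7, 141.4]
tcp_rot: [0.003, 3.009, 0.004]
contact_force: [-0.4, 0.4, 2.0]
grip_width: 1.0
grip_force: 0.0
```

```bash
python3 - <<'E'
from h import *
s=state();print(s['clock'],s['eef_pos'],s['contact_force'])
c=look('w2')
for k in('wrist','scene','side'): print(fitcyl('bottle_center',k,(477,-73)))
E
```

```text
7.1 [476.49572354 -74.67415242 141.37950256] [-0.35220989  0.38596384  2.02321866]
(array([470.8, -72.5]), np.float64(0.797), 8271)
(array([476.9, -71.2]), np.float64(0.91), 879)
(array([479.2, -77.2]), np.float64(0.853), 809)
```

View pics/w2.png

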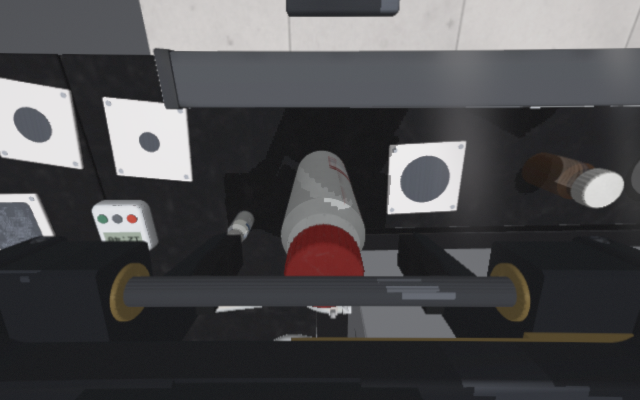

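The bottle sits centred between the fingers (cap at 325,255). The bottle tile (425,178), vial tile (149,142), vial (241,224), timer (125,222) and jar (590,188) are all in view. Closing the gripper.

Request:
arm_command(
  targets=[
    {"fingers":0.5,"x":0,"y":0,"z":0,"wx":0,"wy":0,"wz":0},
    {"fingers":0.5,"x":0,"y":0,"z":0,"wx":0,"wy":0,"wz":0},
    {"fingers":0.5,"x":0,"y":0,"z":0,"wx":0,"wy":0,"wz":0},
    {"fingers":0.5,"x":0,"y":0,"z":0,"wx":0,"wy":0,"wz":0},
    {"fingers":0.5,"x":0,"y":0,"z":0,"wx":0,"wy":0,"wz":0},
    {"fingers":0.5,"x":0,"y":0,"z":0,"wx":0,"wy":0,"wz":0},
    {"fingers":0.5,"x":0,"y":0,"z":0,"wx":0,"wy":0,"wz":0},
    {"fingers":0.5,"x":0,"y":0,"z":0,"wx":0,"wy":0,"wz":0},
    {"fingers":0.5,"x":0,"y":0,"z":0,"wx":0,"wy":0,"wz":0},
    {"fingers":0.5,"x":0,"y":0,"z":0,"wx":0,"wy":0,"wz":0},
  ],
  squeeze=20,
)

```text
clock: 8.45
eef_pos: [478.5, -74.0, 144.4]
tcp_rot: [-0.0, 3.002, 0.0]
contact_force: [0.3, 0.2, 1.0]
grip_width: 0.498
grip_force: 0.0
```

```bash
python3 - <<'E'
from h import *
s=state();print(s['clock'],s['eef_pos'],s['grip_width'],s['grip_force'],plan(476,-74,160),rot(s['tcp_rot']).round(3))
c=read_camera('wrist');tiles(c,dict(bottle=(484,41),vial=(443,-250)))
E
```

```text
8.45 [478.54991367 -74.04694217 144.36373871] 0.4982821860110968 0.0 (array([  0.3,   0. , -15.8]), array([0.  , 8.  , 0.01])) [[-0.99  -0.     0.139]
 [-0.     1.     0.   ]
 [-0.139  0.    -0.99 ]]
bottle rect [500.9  81.8] [33.6  4.5] 11.0 centroid 506.6 83.7
bottle rect [484.1  41.4] [53.2 53.5] 49.4 centroid 484.0 41.5
vial rect [ 442.4 -251.4] [20.3 20. ] 38.2 centroid 442.4 -251.4
vial rect [ 451.5 -292. ] [ 9.8 54.7] 73.6 centroid 459.3 -296.0
vial rect [ 422.1 -209.4] [39.7 20.9] 24.0 centroid 416.2 -210.3
```

Request:
arm_command(
  targets=[
    {"fingers":0.2,"x":0,"y":0,"z":0,"wx":0,"wy":0,"wz":0},
    {"fingers":0.2,"x":0,"y":0,"z":0,"wx":0,"wy":0,"wz":0},
    {"fingers":0.2,"x":0,"y":0,"z":0,"wx":0,"wy":0,"wz":0},
    {"fingers":0.2,"x":0,"y":0,"z":0,"wx":0,"wy":0,"wz":0},
  ],
)

```text
clock: 8.9
eef_pos: [478.5, -74.0, 144.4]
tcp_rot: [-0.0, 3.002, 0.0]
contact_force: [0.3, -0.2, 0.1]
grip_width: 0.46
grip_force: 20.0
```

```bash
python3 - <<'E'
from h import *
c=look('w3');s=state();print(s['eef_pos'],s['grip_width'],s['grip_force'])
E
```

```text
[478.53307442 -73.97175056 144.34833558] 0.45840713003993017 20.003840513527393
```

View pics/w3.png

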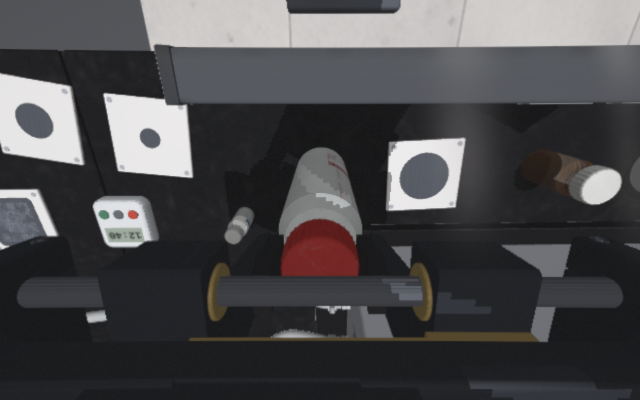

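The picture shows the bottle between the fingers with the cap at (320,250), but the bar hides the pads. I'll check the cap position against the grasp point.

```bash
python3 - <<'E'
from h import *
c=read_camera('wrist');im=c['pixels'][:,:,::-1].copy();s=state()
def ov(c,im,x,y):
    for z,r,col in((184,20.5,(0,255,0)),(162,20.5,(255,0,0)),(160,27,(255,255,0)),(0,27,(0,255,255))):
        cv2.polylines(im,[project(c,np.c_[x+r*np.cos(A),y+r*np.sin(A),0*A+z]).round().astype(np.int32)],True,col,1)
ov(c,im,477.8,-74);o=[cv2.resize(im[130:330,220:420],(400,400),interpolation=cv2.INTER_CUBIC)]
c2=read_camera('scene');i2=c2['pixels'][:,:,::-1].copy()
u=project(c2,[[478,-74,120]])[0].astype(int);o.append(cv2.resize(i2[u[1]-60:u[1]+60,u[0]-60:u[0]+60],(400,400),interpolation=cv2.INTER_CUBIC))
cv2.imwrite('pics/chk.png',np.hstack(o))
E
```

```text
(no output)
```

View pics/chk.png

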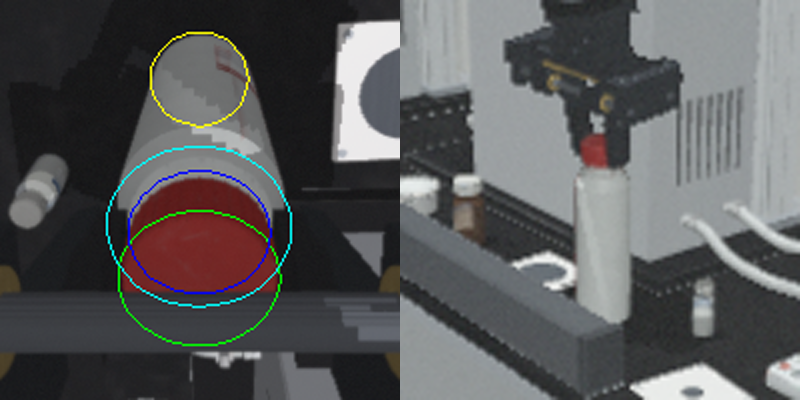

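```bash
python3 - <<'E'
from h import *
s=state();M=rot(s['tcp_rot']);p=np.array(s['eef_pos']);o=[]
print(p,s['qpos'].round(3))
for n in('scene','side'):
    c=read_camera(n);im=c['pixels'][:,:,::-1];u=project(c,[p])[0].astype(int);a=u-45
    im=cv2.resize(im[a[1]:a[1]+90,a[0]:a[0]+90],(400,400),interpolation=cv2.INTER_CUBIC)
    for q,col in(([0,-20.5,14],(0,255,0)),([0,20.5,14],(0,255,0)),([0,-37,14],(0,255,255)),([0,0,0],(255,0,255)),([0,0,-5],(255,0,0)),([0,-93,-50],(255,255,0)),([0,93,-50],(255,255,0))):
        v=((project(c,[p+M@np.array(q)])[0]-a+.5)*400/90).astype(int);cv2.circle(im,tuple(int(k) for k in v),3,col,-1)
    o.append(im)
cv2.imwrite('pics/tip.png',np.hstack(o))
E
```

```text
[478.54402482 -74.00785712 144.3796052 ] [-0.432  0.282  1.694  0.068  1.04  -2.034]
```

View pics/tip.png

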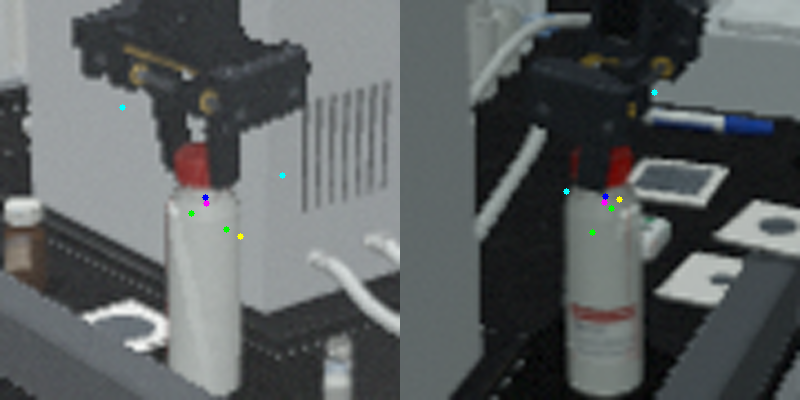

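The true fingertips sit about 33 mm higher than the stated geometry, roughly 19 mm behind the reported TCP. The pads therefore hold the cap, which the task allows. I'll lift gently and carry the bottle to its tile, and use the corrected height from now on.

Request:
arm_command(
  targets=[
    {"fingers":0.2,"x":-1.4,"y":0,"z":-10,"wx":0,"wy":0,"wz":0},
    {"fingers":0.2,"x":-3.5,"y":0,"z":-25,"wx":0,"wy":0,"wz":0},
    {"fingers":0.2,"x":-5.6,"y":0,"z":-39.6,"wx":0,"wy":0,"wz":0},
    {"fingers":0.2,"x":-6.5,"y":15,"z":-39.5,"wx":0,"wy":0,"wz":0},
    {"fingers":0.2,"x":-8,"y":40,"z":-39.3,"wx":0,"wy":0,"wz":0},
    {"fingers":0.2,"x":-9.5,"y":70,"z":-39,"wx":0,"wy":0,"wz":0},
    {"fingers":0.2,"x":-11,"y":98,"z":-38.8,"wx":0,"wy":0,"wz":0},
    {"fingers":0.2,"x":-11.8,"y":115.5,"z":-38.7,"wx":0,"wy":0,"wz":0},
    {"fingers":0.2,"x":-11.8,"y":115.5,"z":-38.7,"wx":0,"wy":0,"wz":0},
    {"fingers":0.2,"x":-11.8,"y":115.5,"z":-38.7,"wx":0,"wy":0,"wz":0},
  ],
  squeeze=30,
)

```text
clock: 10.15
eef_pos: [484.8, 41.2, 184.6]
tcp_rot: [-0.002, 3.002, -0.001]
contact_force: [0.3, 0.4, -2.4]
grip_width: 0.456
grip_force: 30.0
```

```bash
python3 - <<'E'
from h import *
s=state();M=rot(s['tcp_rot']);p=np.array(s['eef_pos']);print(p,s['grip_width'],s['contact_force'])
print(M.T@(np.array([485,41.5,148.4])-p))
for k in('wrist','scene','side'): print(fitcyl('bottle_center',k,(484,41),40))
c=read_camera('wrist');o=[]
tiles(c,dict(bottle=(484,41)))
for n in('wrist','scene'):
    c=read_camera(n);im=c['pixels'][:,:,::-1].copy();cv2.polylines(im,[project(c,np.c_[484.1+27*np.cos(A),41.5+27*np.sin(A),0*A+40]).round().astype(np.int32)],True,(0,255,255),1)
    u=project(c,[[484,41,90]])[0].astype(int);k=100 if n=='wrist' else 60;o.append(cv2.resize(im[u[1]-k:u[1]+k,u[0]-k:u[0]+k],(400,400)))
cv2.imwrite('pics/lift.png',np.hstack(o))
E
```

```text
[484.7892998   41.2394601  184.60365622] 0.4558783923293433 [ 0.32775169  0.40991314 -2.38546025]
[ 4.8297081   0.28012644 35.8805302 ]
(array([478.8,  41.3]), np.float64(0.821), 8493)
(array([484.3,  43.8]), np.float64(0.886), 771)
(array([485.1,  39.9]), np.float64(0.856), 958)
bottle rect [487.1  40.2] [72.9 60.1] 89.9 centroid 479.4 41.5
```

View pics/lift.png

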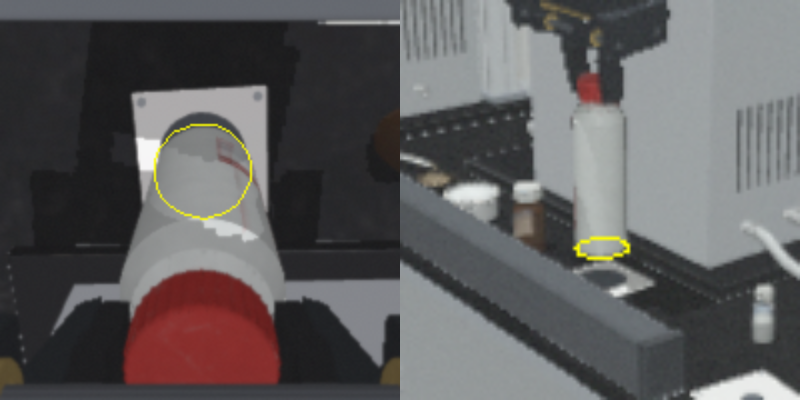

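The bottle hangs upright over its tile and its foot ring matches the target. Lowering and releasing.

Request:
arm_command(
  targets=[
    {"fingers":0.2,"x":1.4,"y":0.3,"z":10,"wx":0,"wy":0,"wz":0},
    {"fingers":0.2,"x":2.8,"y":0.3,"z":20,"wx":0,"wy":0,"wz":0},
    {"fingers":0.2,"x":3.9,"y":0.3,"z":28,"wx":0,"wy":0,"wz":0},
    {"fingers":0.2,"x":4.5,"y":0.3,"z":33,"wx":0,"wy":0,"wz":0},
    {"fingers":0.2,"x":4.9,"y":0.3,"z":35,"wx":0,"wy":0,"wz":0},
    {"fingers":0.2,"x":5,"y":0.3,"z":36,"wx":0,"wy":0,"wz":0},
    {"fingers":0.2,"x":5,"y":0.3,"z":36.3,"wx":0,"wy":0,"wz":0},
    {"fingers":0.2,"x":5,"y":0.3,"z":36.3,"wx":0,"wy":0,"wz":0},
  ],
)

```text
clock: 11.4
eef_pos: [485.3, 41.8, 148.4]
tcp_rot: [-0.0, 3.0, -0.0]
contact_force: [-0.6, 0.9, 5.1]
grip_width: 0.458
grip_force: 30.0
```

Request:
arm_command(
  targets=[
    {"fingers":0.55,"x":0,"y":0,"z":0,"wx":0,"wy":0,"wz":0},
    {"fingers":0.8,"x":0,"y":0,"z":0,"wx":0,"wy":0,"wz":0},
    {"fingers":0.8,"x":0,"y":0,"z":0,"wx":0,"wy":0,"wz":0},
    {"fingers":0.8,"x":0,"y":0,"z":0,"wx":0,"wy":0,"wz":0},
    {"fingers":0.8,"x":0,"y":0,"z":0,"wx":0,"wy":0,"wz":0},
  ],
)

```text
clock: 11.9
eef_pos: [484.9, 41.8, 147.6]
tcp_rot: [-0.0, 3.002, -0.0]
contact_force: [-0.2, -0.7, -0.9]
grip_width: 0.801
grip_force: 0.0
```

```bash
python3 - <<'E'
from h import *
s=state();print(s['clock'],s['eef_pos'],s['grip_width'],s['contact_force'])
print('up',plan(484.8,41.5,240)[0])
E
```

```text
11.9 [484.88896676  41.75177842 147.59265407] 0.8010115706380759 [-0.1772235  -0.73290319 -0.85256161]
up [-12.8  -0.3 -91.5]
```

Request:
arm_command(
  targets=[
    {"fingers":0.8,"x":-2.8,"y":0,"z":-20,"wx":0,"wy":0,"wz":0},
    {"fingers":0.8,"x":-7,"y":0,"z":-50,"wx":0,"wy":0,"wz":0},
    {"fingers":0.8,"x":-12.8,"y":0,"z":-91.5,"wx":0,"wy":0,"wz":0},
    {"fingers":0.8,"x":-12.8,"y":0,"z":-91.5,"wx":0,"wy":0,"wz":0},
    {"fingers":0.8,"x":-12.8,"y":0,"z":-91.5,"wx":0,"wy":0,"wz":0},
  ],
)

```text
clock: 12.4
eef_pos: [484.9, 41.8, 240.3]
tcp_rot: [-0.0, 3.001, -0.0]
contact_force: [0.0, -0.1, -0.3]
grip_width: 0.801
grip_force: 0.0
```

```bash
python3 - <<'E'
from h import *
s=state();print(s['clock'],s['eef_pos'],s['qd'].round(2))
c=look('w4');print(fitcyl('jar_center','wrist',(472,163),cam=c),[fitcyl('bottle_center',k,(484,41),4) for k in('wrist','scene','side')])
print(plan(477.5,171,240)[0],plan(477.5,171,4)[0])
E
```

```text
12.4 [484.88488938  41.76520862 240.28224294] [-0.    0.03  0.04 -0.   -0.01  0.  ]
(array([471.1, 162.1]), np.float64(0.921), 1162) [(array([482.7,  43.3]), np.float64(0.968), 3976), (array([483.2,  46.8]), np.float64(0.902), 747), (array([486.1,  38.1]), np.float64(0.938), 1014)]
[  7.1 129.2  -1.4] [ 39.7 129.2 232.3]
```

View pics/w4.png

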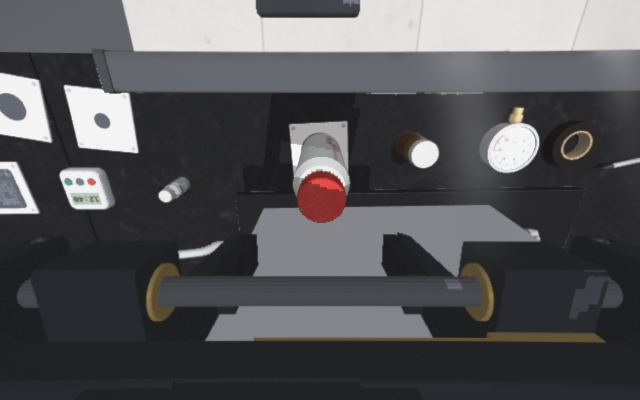

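The bottle stands on its tile (cap at 321,195). The jar at (420,150) and the gauge at (510,147) are clear. The jar fit gives (471.5, 162.5). I'll bias the gripper 7.5 mm to +y so the body clears the bottle.

Request:
arm_command(
  targets=[
    {"fingers":0.8,"x":8,"y":128,"z":-1.4,"wx":0,"wy":0,"wz":0},
    {"fingers":0.8,"x":8,"y":128,"z":-1.4,"wx":0,"wy":0,"wz":0},
    {"fingers":0.8,"x":8,"y":128,"z":-1.4,"wx":0,"wy":0,"wz":0},
    {"fingers":0.8,"x":8,"y":128,"z":-1.4,"wx":0,"wy":0,"wz":0},
    {"fingers":0.8,"x":8,"y":128,"z":-1.4,"wx":0,"wy":0,"wz":0},
    {"fingers":0.8,"x":13,"y":128,"z":39,"wx":0,"wy":0,"wz":0},
    {"fingers":0.8,"x":19,"y":128,"z":79,"wx":0,"wy":0,"wz":0},
    {"fingers":0.8,"x":24,"y":128,"z":118,"wx":0,"wy":0,"wz":0},
    {"fingers":0.8,"x":28,"y":128,"z":145,"wx":0,"wy":0,"wz":0},
    {"fingers":0.8,"x":28,"y":128,"z":145,"wx":0,"wy":0,"wz":0},
  ],
)

```text
clock: 13.8
eef_pos: [475.8, 168.2, 89.7]
tcp_rot: [0.002, 3.009, -0.002]
contact_force: [0.4, 0.4, 0.3]
grip_width: 0.807
grip_force: 0.0
```

```bash
python3 - <<'E'
from h import *
s=state();print(s['clock'],s['eef_pos'],s['contact_force'])
M=rot(s['tcp_rot']);print(M.T@(np.array([476.8,170,4])-s['eef_pos']))
E
```

```text
13.8 [475.78235981 168.23412029  89.69893233] [0.3719095  0.39359018 0.29260143]
[10.34752801  1.85042672 85.07623353]
```

Request:
arm_command(
  targets=[
    {"fingers":0.8,"x":3.5,"y":0,"z":25,"wx":0,"wy":0,"wz":0},
    {"fingers":0.8,"x":7,"y":0,"z":50,"wx":0,"wy":0,"wz":0},
    {"fingers":0.8,"x":10,"y":0,"z":70,"wx":0,"wy":0,"wz":0},
    {"fingers":0.8,"x":11.5,"y":0,"z":81,"wx":0,"wy":0,"wz":0},
    {"fingers":0.8,"x":12.4,"y":0,"z":87,"wx":0,"wy":0,"wz":0},
    {"fingers":0.8,"x":12.4,"y":0,"z":87,"wx":0,"wy":0,"wz":0},
    {"fingers":0.8,"x":12.4,"y":0,"z":87,"wx":0,"wy":0,"wz":0},
  ],
)

```text
clock: 14.5
eef_pos: [477.9, 169.5, 5.8]
tcp_rot: [0.0, 3.0, 0.0]
contact_force: [-0.3, 0.8, -0.7]
grip_width: 0.799
grip_force: 0.0
```

Request:
arm_command(
  targets=[
    {"fingers":0.7,"x":0,"y":0,"z":0,"wx":0,"wy":0,"wz":0},
    {"fingers":0.62,"x":0,"y":0,"z":0,"wx":0,"wy":0,"wz":0},
    {"fingers":0.56,"x":0,"y":0,"z":0,"wx":0,"wy":0,"wz":0},
    {"fingers":0.5,"x":0,"y":0,"z":0,"wx":0,"wy":0,"wz":0},
    {"fingers":0.45,"x":0,"y":0,"z":0,"wx":0,"wy":0,"wz":0},
    {"fingers":0.41,"x":0,"y":0,"z":0,"wx":0,"wy":0,"wz":0},
    {"fingers":0.3,"x":0,"y":0,"z":0,"wx":0,"wy":0,"wz":0},
    {"fingers":0.2,"x":0,"y":0,"z":0,"wx":0,"wy":0,"wz":0},
    {"fingers":0.2,"x":0,"y":0,"z":0,"wx":0,"wy":0,"wz":0},
  ],
  squeeze=15,
)

```text
clock: 15.4
eef_pos: [477.2, 169.7, 4.8]
tcp_rot: [-0.0, 3.002, -0.0]
contact_force: [-0.1, -1.2, 1.0]
grip_width: 0.39
grip_force: 14.7
```

```bash
python3 - <<'E'
from h import *
s=state();print(s['clock'],s['eef_pos'],s['contact_force'],s['grip_width'])
for k in('wrist','scene','side'):
    c=read_camera(k);print(fitcyl('jar_center',k,(471.5,170),cam=c),fitcyl('bottle_center',k,(484,41),4,cam=c))
c=read_camera('side');u=project(c,[[471,150,60]])[0].astype(int);w=read_camera('wrist')['pixels'][:,:,::-1]
cv2.imwrite('pics/jg.png',np.hstack([cv2.resize(c['pixels'][u[1]-60:u[1]+60,u[0]-60:u[0]+60,::-1],(400,400)),w[:,120:520]]))
E
```

```text
15.4 [477.16865412 169.73922798   4.75630113] [-0.13119138 -1.16454748  1.04428687] 0.3901239462603861
(array([468., 170.]), np.float64(0.601), 5838) None
(array([470.7, 178. ]), np.float64(0.478), 106) (array([485.9,  50.7]), np.float64(0.913), 775)
(array([468.1, 172.1]), np.float64(0.343), 123) (array([481.6,  39.8]), np.float64(0.116), 122)
```

View pics/jg.png

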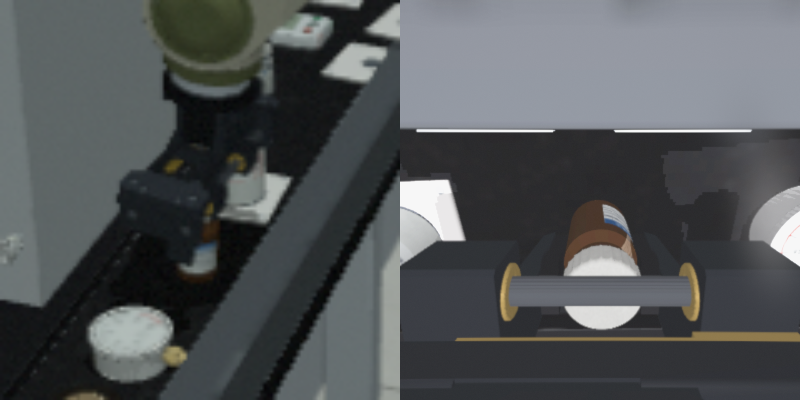

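The jar is held upright between the pads (39% opening) and clear of the bottle. I'll lift it above the bottle's height and carry it over.

Request:
arm_command(
  targets=[
    {"fingers":0.2,"x":-2.8,"y":0,"z":-20,"wx":0,"wy":0,"wz":0},
    {"fingers":0.2,"x":-7,"y":0,"z":-50,"wx":0,"wy":0,"wz":0},
    {"fingers":0.2,"x":-12.5,"y":0,"z":-90,"wx":0,"wy":0,"wz":0},
    {"fingers":0.2,"x":-18,"y":0,"z":-130,"wx":0,"wy":0,"wz":0},
    {"fingers":0.2,"x":-24,"y":0,"z":-170,"wx":0,"wy":0,"wz":0},
    {"fingers":0.2,"x":-28,"y":0,"z":-200,"wx":0,"wy":0,"wz":0},
    {"fingers":0.2,"x":-30,"y":0,"z":-213,"wx":0,"wy":0,"wz":0},
    {"fingers":0.2,"x":-29,"y":-8,"z":-213,"wx":0,"wy":0,"wz":0},
    {"fingers":0.2,"x":-26,"y":-35,"z":-214,"wx":0,"wy":0,"wz":0},
    {"fingers":0.2,"x":-22,"y":-70,"z":-215,"wx":0,"wy":0,"wz":0},
  ],
  squeeze=20,
)

```text
clock: 16.95
eef_pos: [468.1, 99.3, 219.1]
tcp_rot: [-0.003, 3.004, 0.001]
contact_force: [0.4, -1.2, -0.6]
grip_width: 0.386
grip_force: 19.7
```

Request:
arm_command(
  targets=[
    {"fingers":0.2,"x":3,"y":-40,"z":0,"wx":0,"wy":0,"wz":0},
    {"fingers":0.2,"x":6,"y":-80,"z":-1,"wx":0,"wy":0,"wz":0},
    {"fingers":0.2,"x":9,"y":-120,"z":-1,"wx":0,"wy":0,"wz":0},
    {"fingers":0.2,"x":12,"y":-160,"z":-2,"wx":0,"wy":0,"wz":0},
    {"fingers":0.2,"x":15,"y":-200,"z":-2,"wx":0,"wy":0,"wz":0},
    {"fingers":0.2,"x":18,"y":-240,"z":-2,"wx":0,"wy":0,"wz":0},
    {"fingers":0.2,"x":21,"y":-275,"z":-2,"wx":0,"wy":0,"wz":0},
    {"fingers":0.2,"x":24,"y":-305,"z":-2,"wx":0,"wy":0,"wz":0},
    {"fingers":0.2,"x":24,"y":-320,"z":-2,"wx":0,"wy":0,"wz":0},
    {"fingers":0.2,"x":24,"y":-320,"z":-2,"wx":0,"wy":0,"wz":0},
  ],
)

```text
clock: 17.95
eef_pos: [444.6, -221.3, 218.1]
tcp_rot: [0.003, 3.003, 0.002]
contact_force: [-0.1, 0.2, -0.4]
grip_width: 0.384
grip_force: 19.7
```

```bash
python3 - <<'E'
from h import *
s=state();M=rot(s['tcp_rot']);p=s['eef_pos'];print(s['clock'],p,s['contact_force'],s['grip_width'])
c=look('w5');tiles(c,dict(jar=(425.5,-363),vial=(442,-251.5),timer=(539,-430)))
z0=p[2]-4.8
for k in('wrist','scene','side'): print(fitcyl('jar_center',k,(p[0]-5.7,p[1]),z0),p[0]-5.7,p[1])
print(fitcyl('vial_center','wrist',(531,-162)))
for z in(60,10,8.6): print(M.T@(np.array([431.2,-362.9,z])-p))
E
```

```text
17.95 [ 444.55757359 -221.31463922  218.13841655] [-0.13564976  0.2280418  -0.44547273] 0.383722158670973
jar rect [ 425.9 -363.1] [34.1 33.7] 18.2 centroid 425.8 -363.0
vial rect [ 441.2 -254.8] [72.5 67.9] 89.8 centroid 449.5 -254.0
timer rect [ 549.  -469.3] [11.7 49. ] 76.7 centroid 556.0 -473.0
timer rect [ 540.6 -429.7] [62.  57.3] 0.9 centroid 540.5 -429.8
(array([ 433.9, -219.6]), np.float64(0.607), 5860) 438.8575735891859 -221.31463922427932
(array([ 436.9, -214.6]), np.float64(0.647), 247) 438.8575735891859 -221.31463922427932
None 438.8575735891859 -221.31463922427932
(array([ 528.9, -163.5]), np.float64(0.841), 347)
[  34.67214626 -141.84337617  154.63148728]
[  41.55707842 -141.91591362  204.15514271]
[  41.74985652 -141.91794467  205.54180506]
```

View pics/w5.png

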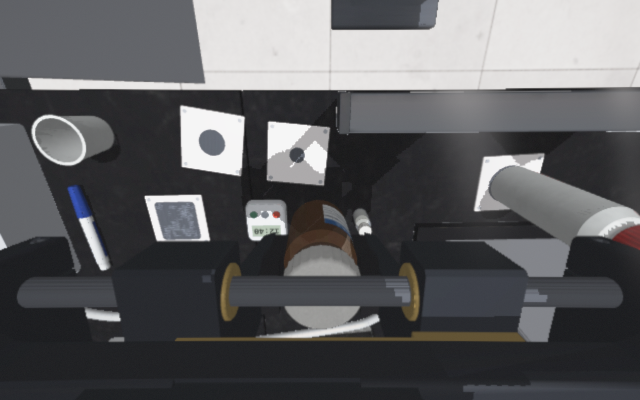

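The jar is upright in hand. The jar tile is at (212,142), vial tile (297,154), timer tile (178,221), timer (266,221), vial (363,221) and beaker (73,138). The bottle is undisturbed on its tile at (505,180). Moving over the jar tile.

Request:
arm_command(
  targets=[
    {"fingers":0.2,"x":5,"y":-35,"z":0,"wx":0,"wy":0,"wz":0},
    {"fingers":0.2,"x":10,"y":-75,"z":10,"wx":0,"wy":0,"wz":0},
    {"fingers":0.2,"x":15,"y":-110,"z":40,"wx":0,"wy":0,"wz":0},
    {"fingers":0.2,"x":22,"y":-135,"z":80,"wx":0,"wy":0,"wz":0},
    {"fingers":0.2,"x":29,"y":-142,"z":120,"wx":0,"wy":0,"wz":0},
    {"fingers":0.2,"x":34,"y":-142,"z":152,"wx":0,"wy":0,"wz":0},
    {"fingers":0.2,"x":38,"y":-142,"z":178,"wx":0,"wy":0,"wz":0},
    {"fingers":0.2,"x":38,"y":-142,"z":178,"wx":0,"wy":0,"wz":0},
    {"fingers":0.2,"x":38,"y":-142,"z":178,"wx":0,"wy":0,"wz":0},
  ],
)

```text
clock: 19.3
eef_pos: [432.6, -362.4, 38.4]
tcp_rot: [-0.001, 3.002, -0.0]
contact_force: [-0.9, -0.4, -0.1]
grip_width: 0.391
grip_force: 19.7
```

```bash
python3 - <<'E'
from h import *
s=state();M=rot(s['tcp_rot']);p=s['eef_pos'];print(s['clock'],p,s['contact_force'],s['grip_width'])
z0=p[2]-4.8;c=read_camera('wrist');im=c['pixels'][:,:,::-1].copy()
for x,y,z,r,col in((p[0]-5.7,p[1],z0,17.5,(0,255,255)),(p[0]-5.7,p[1],z0+76,17.5,(0,255,0)),(425.8,-363,4,17.5,(255,0,255))):
    cv2.polylines(im,[project(c,np.c_[x+r*np.cos(A),y+r*np.sin(A),0*A+z]).round().astype(np.int32)],True,col,1)
a=cv2.resize(im[120:350,210:430],(400,418))[:400]
c=read_camera('scene');im=c['pixels'][:,:,::-1].copy()
for x,y,z,r,col in((p[0]-5.7,p[1],z0,17.5,(0,255,255)),(425.8,-363,4,17.5,(255,0,255))):
    cv2.polylines(im,[project(c,np.c_[x+r*np.cos(A),y+r*np.sin(A),0*A+z]).round().astype(np.int32)],True,col,1)
u=project(c,[[426,-363,40]])[0].astype(int);b=cv2.resize(im[u[1]-50:u[1]+50,u[0]-50:u[0]+50],(400,400))
cv2.imwrite('pics/jp.png',np.hstack([a,b]))
print(M.T@(np.array([431.5,-363,8.6])-p))
E
```

```text
19.3 [ 432.57077446 -362.40930876   38.44662615] [-0.88014634 -0.40651949 -0.09563794] 0.39086609617156076
[ 5.22202506 -0.58090449 29.40594448]
```

View pics/jp.png

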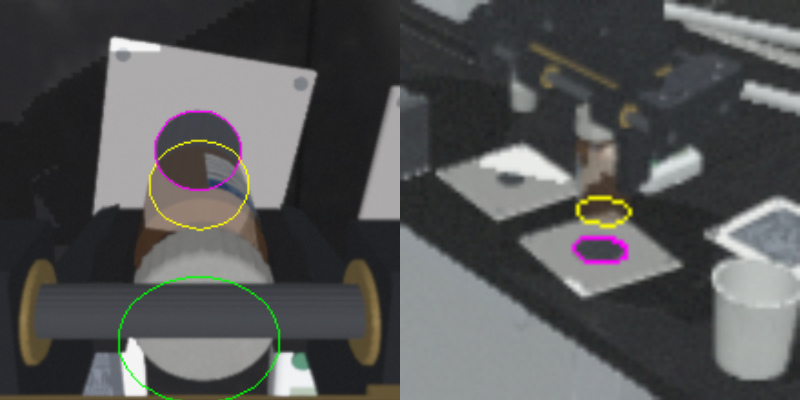

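Overlays: the lid (203,315 in the left crop) appears higher in the picture than predicted, and the foot is near the predicted ring. The jar may sit slightly lower or a little tilted in the grip. I'll descend in small steps and watch the force.

Request:
arm_command(
  targets=[
    {"fingers":0.2,"x":0.7,"y":-0.6,"z":5,"wx":0,"wy":0,"wz":0},
    {"fingers":0.2,"x":1.4,"y":-0.6,"z":10,"wx":0,"wy":0,"wz":0},
    {"fingers":0.2,"x":2.1,"y":-0.6,"z":15,"wx":0,"wy":0,"wz":0},
    {"fingers":0.2,"x":2.4,"y":-0.6,"z":17,"wx":0,"wy":0,"wz":0},
    {"fingers":0.2,"x":2.4,"y":-0.6,"z":17,"wx":0,"wy":0,"wz":0},
  ],
)

```text
clock: 19.9
eef_pos: [432.1, -362.7, 20.2]
tcp_rot: [-0.0, 3.002, 0.001]
contact_force: [0.5, 0.1, -0.4]
grip_width: 0.387
grip_force: 19.7
```

Request:
arm_command(
  targets=[
    {"fingers":0.2,"x":0.4,"y":0,"z":3,"wx":0,"wy":0,"wz":0},
    {"fingers":0.2,"x":0.8,"y":0,"z":6,"wx":0,"wy":0,"wz":0},
    {"fingers":0.2,"x":1.2,"y":0,"z":8.5,"wx":0,"wy":0,"wz":0},
    {"fingers":0.2,"x":1.2,"y":0,"z":8.5,"wx":0,"wy":0,"wz":0},
    {"fingers":0.2,"x":1.2,"y":0,"z":8.5,"wx":0,"wy":0,"wz":0},
  ],
)

```text
clock: 20.4
eef_pos: [432.2, -362.9, 12.0]
tcp_rot: [-0.0, 3.002, 0.0]
contact_force: [0.0, -0.6, -1.7]
grip_width: 0.388
grip_force: 19.7
```

```bash
python3 - <<'E'
from h import *
s=state();M=rot(s['tcp_rot']);p=s['eef_pos'];print(s['clock'],p,s['contact_force'],s['grip_width'])
z0=p[2]-4.8;c=read_camera('wrist');im=c['pixels'][:,:,::-1].copy()
for x,y,z,r,col in((p[0]-5.7,p[1],z0,17.5,(0,255,255)),(p[0]-5.7,p[1],z0+76,17.5,(0,255,0)),(425.8,-363,4,17.5,(255,0,255))):
    cv2.polylines(im,[project(c,np.c_[x+r*np.cos(A),y+r*np.sin(A),0*A+z]).round().astype(np.int32)],True,col,1)
cv2.imwrite('pics/jp2.png',cv2.resize(im[120:350,210:430],(570,600)))
print(M.T@(np.array([431.5,-363,8.6])-p), M.T@(np.array(c['eye'])-p))
E
```

```text
20.4 [ 432.19707388 -362.86895271   11.99866102] [ 0.03716744 -0.55787171 -1.65884288] 0.3878011553475388
[ 1.16329449 -0.13096771  3.26857393] [  63.98220055    0.19125861 -167.09803268]
```

View pics/jp2.png

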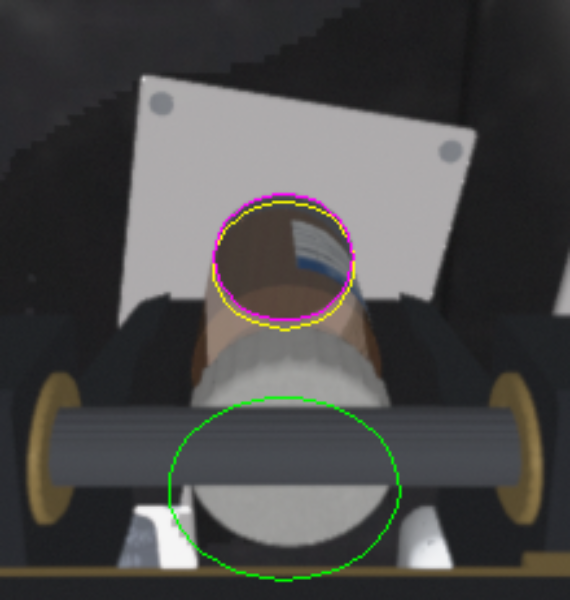

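The jar's foot ring coincides with the silhouette. The last 3 mm, then release.

Request:
arm_command(
  targets=[
    {"fingers":0.2,"x":0.6,"y":-0.1,"z":1.5,"wx":0,"wy":0,"wz":0},
    {"fingers":0.2,"x":1.2,"y":-0.1,"z":3,"wx":0,"wy":0,"wz":0},
    {"fingers":0.2,"x":1.2,"y":-0.1,"z":3.6,"wx":0,"wy":0,"wz":0},
    {"fingers":0.2,"x":1.2,"y":-0.1,"z":3.6,"wx":0,"wy":0,"wz":0},
  ],
)

```text
clock: 20.85
eef_pos: [431.6, -363.1, 8.7]
tcp_rot: [-0.0, 3.002, -0.001]
contact_force: [-0.5, 0.3, 4.0]
grip_width: 0.39
grip_force: 19.7
```

Request:
arm_command(
  targets=[
    {"fingers":0.45,"x":0,"y":0,"z":0,"wx":0,"wy":0,"wz":0},
    {"fingers":0.6,"x":0,"y":0,"z":0,"wx":0,"wy":0,"wz":0},
    {"fingers":0.8,"x":0,"y":0,"z":0,"wx":0,"wy":0,"wz":0},
    {"fingers":0.8,"x":0,"y":0,"z":0,"wx":0,"wy":0,"wz":0},
    {"fingers":0.8,"x":-2.8,"y":0,"z":-20,"wx":0,"wy":0,"wz":0},
    {"fingers":0.8,"x":-8,"y":0,"z":-55,"wx":0,"wy":0,"wz":0},
    {"fingers":0.8,"x":-14,"y":0,"z":-100,"wx":0,"wy":0,"wz":0},
    {"fingers":0.8,"x":-21,"y":0,"z":-148,"wx":0,"wy":0,"wz":0},
    {"fingers":0.8,"x":-21,"y":0,"z":-148,"wx":0,"wy":0,"wz":0},
    {"fingers":0.8,"x":-21,"y":0,"z":-148,"wx":0,"wy":0,"wz":0},
  ],
)

```text
clock: 21.85
eef_pos: [431.8, -363.0, 158.3]
tcp_rot: [-0.001, 3.001, -0.002]
contact_force: [-0.6, 0.7, -0.5]
grip_width: 0.801
grip_force: 0.0
```

```bash
python3 - <<'E'
from h import *
s=state();p=s['eef_pos'];print(s['clock'],p,s['contact_force'])
c=look('w6')
for k in('wrist','scene'): print(fitcyl('jar_center',k,(426,-363),4))
print('vial',[fitcyl('vial_center',k,(531,-162)) for k in('wrist','scene')])
print('timer',[m['point'] for m in mark_of('timer_center','wrist')[:1]])
print(plan(531,-162,150),plan(531,-162,-8))
E
```

```text
21.85 [ 431.75408175 -363.02293558  158.29915731] [-0.56834997  0.72585906 -0.50288862]
(array([ 423.1, -363.9]), np.float64(0.861), 1485)
(array([ 428.6, -361. ]), np.float64(0.808), 315)
vial [(array([ 529.5, -165.2]), np.float64(0.039), 32), (array([ 531., -162.]), np.float64(0.0), 466)]
timer [[534.4, -298.0, 5.8]]
(array([-97.4, 200.9,  21.2]), array([0.03, 7.98, 0.01])) (array([-75.5, 200.8, 177.7]), array([0.03, 7.98, 0.01]))
```

Request:
arm_command(
  targets=[
    {"fingers":0.8,"x":-58,"y":273,"z":6,"wx":0,"wy":0,"wz":0},
    {"fingers":0.8,"x":-58,"y":273,"z":6,"wx":0,"wy":0,"wz":0},
    {"fingers":0.8,"x":-58,"y":273,"z":6,"wx":0,"wy":0,"wz":0},
    {"fingers":0.8,"x":-58,"y":273,"z":6,"wx":0,"wy":0,"wz":0},
    {"fingers":0.8,"x":-58,"y":273,"z":6,"wx":0,"wy":0,"wz":0},
    {"fingers":0.8,"x":-58,"y":273,"z":6,"wx":0,"wy":0,"wz":0},
    {"fingers":0.8,"x":-58,"y":273,"z":6,"wx":0,"wy":0,"wz":0},
    {"fingers":0.8,"x":-58,"y":273,"z":6,"wx":0,"wy":0,"wz":0},
    {"fingers":0.8,"x":-58,"y":273,"z":6,"wx":0,"wy":0,"wz":0},
  ],
)

```text
clock: 23.25
eef_pos: [489.9, -90.9, 159.9]
tcp_rot: [0.001, 3.002, -0.0]
contact_force: [-0.2, -0.3, -0.8]
grip_width: 0.797
grip_force: 0.0
```

```bash
python3 - <<'E'
from h import *
s=state();M=rot(s['tcp_rot']);p=s['eef_pos'];print(s['clock'],p)
c=look('w7');f=fitcyl('vial_center','wrist',(531,-162),cam=c);print(f,fitcyl('vial_center','scene',(531,-162)))
x,y=f[0]
for z in(70,-9): print(M.T@(np.array([x+5.3,y,z])-p))
print('jar',fitcyl('jar_center','wrist',(426,-363),4)); tiles(c,dict(vial=(442,-251.5)))
t=trace('timer_center','wrist')[0]['pixels'].astype(np.uint8)
cn=max(cv2.findContours(t,0,1)[0],key=cv2.contourArea);print(cv2.minAreaRect(ground(c,cn[:,0],9)[:,:2].astype(np.float32)))
E
```

```text
23.25 [489.89143326 -90.92294504 159.86478595]
(array([ 531.7, -161.6]), np.float64(0.949), 604) None
[-34.19754907 -70.61543036  95.57265061]
[-23.20025371 -70.59663938 173.80345747]
jar (array([ 426.4, -365.3]), np.float64(0.968), 2865)
vial rect [ 442.4 -251.3] [20.1 19.9] 38.7 centroid 442.4 -251.4
vial rect [ 447.5 -291.8] [ 9.4 60.1] 75.1 centroid 456.1 -295.6
((537.5426635742188, -297.80352783203125), (64.55950927734375, 64.13021850585938), 1.3870532512664795)
```

Request:
arm_command(
  targets=[
    {"fingers":0.8,"x":-45,"y":-40,"z":15,"wx":0,"wy":0,"wz":0},
    {"fingers":0.8,"x":-42,"y":-71,"z":40,"wx":0,"wy":0,"wz":0},
    {"fingers":0.8,"x":-38,"y":-71,"z":70,"wx":0,"wy":0,"wz":0},
    {"fingers":0.8,"x":-34,"y":-71,"z":96,"wx":0,"wy":0,"wz":0},
    {"fingers":0.8,"x":-34,"y":-71,"z":96,"wx":0,"wy":0,"wz":0},
    {"fingers":0.8,"x":-30,"y":-71,"z":125,"wx":0,"wy":0,"wz":0},
    {"fingers":0.8,"x":-26,"y":-71,"z":152,"wx":0,"wy":0,"wz":0},
    {"fingers":0.8,"x":-23,"y":-71,"z":173,"wx":0,"wy":0,"wz":0},
    {"fingers":0.8,"x":-23,"y":-71,"z":173,"wx":0,"wy":0,"wz":0},
    {"fingers":0.8,"x":-23,"y":-71,"z":173,"wx":0,"wy":0,"wz":0},
  ],
)

```text
clock: 24.6
eef_pos: [537.5, -161.2, -6.8]
tcp_rot: [-0.001, 3.001, -0.001]
contact_force: [-0.4, 0.6, -0.5]
grip_width: 0.798
grip_force: 0.0
```

Request:
arm_command(
  targets=[
    {"fingers":0.6,"x":0,"y":0,"z":0,"wx":0,"wy":0,"wz":0},
    {"fingers":0.45,"x":0,"y":0,"z":0,"wx":0,"wy":0,"wz":0},
    {"fingers":0.35,"x":0,"y":0,"z":0,"wx":0,"wy":0,"wz":0},
    {"fingers":0.29,"x":0,"y":0,"z":0,"wx":0,"wy":0,"wz":0},
    {"fingers":0.25,"x":0,"y":0,"z":0,"wx":0,"wy":0,"wz":0},
    {"fingers":0.2,"x":0,"y":0,"z":0,"wx":0,"wy":0,"wz":0},
    {"fingers":0.1,"x":0,"y":0,"z":0,"wx":0,"wy":0,"wz":0},
    {"fingers":0.1,"x":0,"y":0,"z":0,"wx":0,"wy":0,"wz":0},
    {"fingers":0.1,"x":0,"y":0,"z":0,"wx":0,"wy":0,"wz":0},
  ],
  squeeze=12,
)

```text
clock: 25.5
eef_pos: [536.8, -160.9, -8.2]
tcp_rot: [-0.0, 3.002, -0.0]
contact_force: [-1.0, -0.4, 0.0]
grip_width: 0.233
grip_force: 12.0
```

```bash
python3 - <<'E'
from h import *
s=state();M=rot(s['tcp_rot']);p=s['eef_pos'];print(s['clock'],p,s['grip_width'],s['contact_force'])
c=look('w8')
g=p+M@np.array([0,0,0]);d=np.array([442.4,-251.4])-[531.7,p[1]]
for z in(40,4): print(M.T@np.array([d[0],d[1],z]))
E
```

```text
25.5 [ 536.78666156 -160.94363485   -8.21643773] 0.2332703319022937 [-0.95455964 -0.423906    0.02586328]
[ 82.88474555 -90.43751358 -52.03863076]
[ 87.89460664 -90.43663612 -16.38892822]
```

View pics/w8.png

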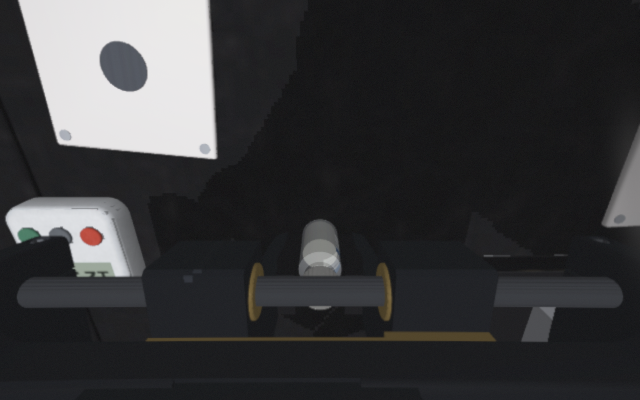

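Picture: the vial is gripped upright at (320,260), with the timer left at (75,240) and the vial tile's disc at (124,66). My picture budget is used up, so I'll work from numbers only now. Near the jar I need a 32° yaw so the gripper body clears it.

Request:
arm_command(
  targets=[
    {"fingers":0.1,"x":-2,"y":0,"z":-15,"wx":0,"wy":0,"wz":0},
    {"fingers":0.1,"x":-6,"y":0,"z":-40,"wx":0,"wy":0,"wz":0},
    {"fingers":0.1,"x":6,"y":-15,"z":-42,"wx":-0.8,"wy":0,"wz":-5.9},
    {"fingers":0.1,"x":24,"y":-32,"z":-44,"wx":-1.6,"wy":0,"wz":-11.3},
    {"fingers":0.1,"x":42,"y":-49,"z":-47,"wx":-2.4,"wy":0,"wz":-17},
    {"fingers":0.1,"x":60,"y":-66,"z":-49,"wx":-3.2,"wy":0,"wz":-22.7},
    {"fingers":0.1,"x":75,"y":-80,"z":-51,"wx":-4,"wy":0,"wz":-28.4},
    {"fingers":0.1,"x":83.6,"y":-87.8,"z":-52,"wx":-4.46,"wy":0,"wz":-31.7},
    {"fingers":0.1,"x":83.6,"y":-87.8,"z":-52,"wx":-4.46,"wy":0,"wz":-31.7},
    {"fingers":0.1,"x":83.6,"y":-87.8,"z":-52,"wx":-4.46,"wy":0,"wz":-31.7},
  ],
  squeeze=15,
)

```text
clock: 26.55
eef_pos: [467.4, -229.4, 36.1]
tcp_rot: [-0.782, 2.949, 0.026]
contact_force: [-0.1, -0.1, -0.1]
grip_width: 0.233
grip_force: 15.0
```

```bash
python3 - <<'E'
from h import *
s=state();M=rot(s['tcp_rot']);p=s['eef_pos'];print(s['clock'],p,s['grip_width'],s['contact_force'],s['qpos'].round(2));print(M.round(3))
z0=p[2]+8.2;v=p[:2]+R.from_euler('z',32,degrees=True).as_matrix()[:2,:2]@[-5.1,0];print('vial pred',v)
print([fitcyl('vial_center',k,v,z0) for k in('wrist','scene')])
print(M.T@np.array([446.7-p[0],-248.7-p[1],-4.2-p[2]]))
E
```

```text
26.55 [ 467.41455177 -229.44118764   36.14354159] 0.23251515214849844 [-0.1402396  -0.13399586 -0.05872339] [-0.73  0.52  1.68  0.11  0.91 -2.88]
[[-0.865 -0.495  0.083]
 [-0.494  0.869  0.039]
 [-0.092 -0.007 -0.996]]
vial pred [ 463.08950648 -232.14377589]
[(array([ 464.7, -231.5]), np.float64(0.605), 2050), (array([ 463. , -228.5]), np.float64(0.754), 100)]
[31.12360895 -6.18143965 37.69226216]
```

Joint 6 reached its limit. I'll use the opposite yaw (-55°), which also clears the jar and has joint room.

```bash
cat >> h.py <<'E'
def goto(vx,vy,tz,yaw,off=(-5.1,0),tilt=3.002):
    "shift,turn to put the held axis at vx,vy with TCP height tz at a yaw (deg), tool tilted as picked"
    s=state();M=rot(s['tcp_rot']);Z=R.from_euler('z',yaw,degrees=True).as_matrix()
    t=np.r_[np.array([vx,vy])-Z[:2,:2]@off,tz]
    return (M.T@(t-s['eef_pos'])).round(1),np.degrees(R.from_matrix(M.T@Z@rot([0,tilt,0])).as_rotvec()).round(2),t.round(1)
E
python3 - <<'E'
from h import *
for y in(0,-25,-55): print(y,goto(450,-240,50,y))
E
```

```text
0 (array([ 14.5,  -3.1, -15.2]), array([ 3.03, -2.58, 29.55]), array([ 455.1, -240. ,   50. ]))
-25 (array([ 15.9,  -4.7, -15.3]), array([ 5.93, -2.34, 54.38]), array([ 454.6, -242.2,   50. ]))
-55 (array([ 18.4,  -5.6, -15.5]), array([ 9.44, -1.93, 84.18]), array([ 452.9, -244.2,   50. ]))
```

Request:
arm_command(
  targets=[
    {"fingers":0.1,"x":2,"y":-0.6,"z":-2,"wx":0.9,"wy":-0.2,"wz":8},
    {"fingers":0.1,"x":4,"y":-1.2,"z":-4,"wx":1.8,"wy":-0.4,"wz":16},
    {"fingers":0.1,"x":6,"y":-1.8,"z":-6,"wx":2.7,"wy":-0.6,"wz":24},
    {"fingers":0.1,"x":8,"y":-2.4,"z":-8,"wx":3.6,"wy":-0.8,"wz":32},
    {"fingers":0.1,"x":10,"y":-3,"z":-10,"wx":4.5,"wy":-0.9,"wz":40},
    {"fingers":0.1,"x":11,"y":-3.5,"z":-11,"wx":5.4,"wy":-1.1,"wz":48},
    {"fingers":0.1,"x":12,"y":-4,"z":-12,"wx":6.3,"wy":-1.3,"wz":56},
    {"fingers":0.1,"x":14,"y":-4.5,"z":-13,"wx":7.2,"wy":-1.5,"wz":64},
    {"fingers":0.1,"x":16,"y":-5,"z":-14,"wx":8.1,"wy":-1.7,"wz":72},
    {"fingers":0.1,"x":17,"y":-5.4,"z":-15,"wx":9,"wy":-1.8,"wz":80},
  ],
)

```text
clock: 27.75
eef_pos: [453.9, -243.3, 49.7]
tcp_rot: [1.302, 2.722, -0.093]
contact_force: [-0.3, -0.1, -0.4]
grip_width: 0.233
grip_force: 15.0
```

```bash
python3 - <<'E'
from h import *
s=state();print(s['clock'],s['eef_pos'],s['grip_width'],s['qpos'].round(2),rot(s['tcp_rot'])[:,2].round(3))
print(goto(442.4,-251.4,30,-55))
E
```

```text
27.75 [ 453.89745591 -243.31484471   49.67347635] 0.2327434881534405 [-0.71  0.47  1.73 -0.04  0.81 -1.36] [ 0.084 -0.109 -0.991]
(array([ -1.4, -14.3,  20.1]), array([ 0.39, -0.09,  3.84]), array([ 445.3, -255.6,   30. ]))
```

Request:
arm_command(
  targets=[
    {"fingers":0.1,"x":-0.7,"y":-7,"z":5,"wx":0.4,"wy":0,"wz":3.8},
    {"fingers":0.1,"x":-1.4,"y":-14.3,"z":12,"wx":0.4,"wy":0,"wz":3.8},
    {"fingers":0.1,"x":-1.4,"y":-14.3,"z":20,"wx":0.4,"wy":0,"wz":3.8},
    {"fingers":0.1,"x":-1.4,"y":-14.3,"z":20,"wx":0.4,"wy":0,"wz":3.8},
    {"fingers":0.1,"x":-1.4,"y":-14.3,"z":20,"wx":0.4,"wy":0,"wz":3.8},
  ],
)

```text
clock: 28.25
eef_pos: [445.6, -255.6, 29.9]
tcp_rot: [1.383, 2.682, -0.096]
contact_force: [0.1, -0.7, 0.5]
grip_width: 0.236
grip_force: 15.0
```

```bash
python3 - <<'E'
from h import *
s=state();p=s['eef_pos'];print(s['clock'],p,s['grip_width'],s['tcp_rot'])
z0=p[2]+8.2
print([fitcyl('vial_center',k,(442,-251),z0) for k in('wrist','scene','side')])
for z in (2,-4.2):print(goto(442.4,-251.4,z,-55))
E
```

```text
28.25 [ 445.60207924 -255.60126353   29.86749124] 0.2359066911468622 [ 1.3834967   2.68249797 -0.09639119]
[(array([ 435.7, -239.5]), np.float64(0.593), 2118), (array([ 442., -251.]), np.float64(0.0), 797), (array([ 442., -251.]), np.float64(0.0), 197)]
(array([ 4.2, -0.3, 28. ]), array([ 0.02, -0.06,  0.41]), array([ 445.3, -255.6,    2. ]))
(array([ 5.1, -0.3, 34.2]), array([ 0.02, -0.06,  0.41]), array([ 445.3, -255.6,   -4.2]))
```

```bash
python3 - <<'E'
from h import *
s=state();p=s['eef_pos'];z0=p[2]+8.2;c=read_camera('wrist')
t=trace('vial_center','wrist')
for m in t[:2]:
    a=m['pixels'];r,q=np.where(a);print(round(m['confidence'],2),'rows',r.min(),r.max(),'cols',q.min(),q.max())
    print([(int(k),int(q[r==k].min()),int(q[r==k].max())) for k in range(r.min(),r.max()+1,8) if (r==k).any()])
for z,rr in((0,10.5),(43,10.5),(54,8.8)):
    u=project(c,np.c_[442.6+rr*np.cos(A),-251.4+rr*np.sin(A),0*A+z0+z]);print(z,'rows',u[:,1].min().round(),u[:,1].max().round(),'cols',u[:,0].min().round(),u[:,0].max().round())
E
```

```text
0.57 rows 219 309 cols 299 340
[(219, 317, 322), (227, 306, 335), (235, 303, 337), (243, 301, 338), (251, 300, 338), (259, 300, 339), (267, 299, 340), (275, 302, 339), (307, 312, 325)]
0 rows 218.0 248.0 cols 300.0 335.0
43 rows 260.0 297.0 cols 294.0 339.0
54 rows 278.0 311.0 cols 296.0 337.0
```

The vial's mask (rows 219–309) matches the prediction (218–311), so the hold is true. Lowering.

Request:
arm_command(
  targets=[
    {"fingers":0.1,"x":1.5,"y":-0.3,"z":10,"wx":0,"wy":0,"wz":0},
    {"fingers":0.1,"x":3,"y":-0.3,"z":20,"wx":0,"wy":0,"wz":0},
    {"fingers":0.1,"x":4.2,"y":-0.3,"z":28,"wx":0,"wy":0,"wz":0},
    {"fingers":0.1,"x":4.8,"y":-0.3,"z":32,"wx":0,"wy":0,"wz":0},
    {"fingers":0.1,"x":5.1,"y":-0.3,"z":34,"wx":0,"wy":0,"wz":0},
    {"fingers":0.1,"x":5.1,"y":-0.3,"z":34.5,"wx":0,"wy":0,"wz":0},
    {"fingers":0.1,"x":5.1,"y":-0.3,"z":34.5,"wx":0,"wy":0,"wz":0},
  ],
)

```text
clock: 29.35
eef_pos: [444.9, -255.4, -4.3]
tcp_rot: [1.384, 2.682, -0.097]
contact_force: [-4.3, 3.0, 7.3]
grip_width: 0.232
grip_force: 15.0
```

Request:
arm_command(
  targets=[
    {"fingers":0.3,"x":0,"y":0,"z":0,"wx":0,"wy":0,"wz":0},
    {"fingers":0.45,"x":0,"y":0,"z":0,"wx":0,"wy":0,"wz":0},
    {"fingers":0.6,"x":0,"y":0,"z":0,"wx":0,"wy":0,"wz":0},
    {"fingers":0.6,"x":0,"y":0,"z":0,"wx":0,"wy":0,"wz":0},
    {"fingers":0.6,"x":-2,"y":0,"z":-15,"wx":0,"wy":0,"wz":0},
    {"fingers":0.6,"x":-6,"y":0,"z":-45,"wx":0,"wy":0,"wz":0},
    {"fingers":0.6,"x":-12,"y":0,"z":-85,"wx":0,"wy":0,"wz":0},
    {"fingers":0.6,"x":-20,"y":0,"z":-130,"wx":0,"wy":0,"wz":0},
    {"fingers":0.6,"x":-23,"y":0,"z":-160,"wx":0,"wy":0,"wz":0},
    {"fingers":0.6,"x":-23,"y":0,"z":-160,"wx":0,"wy":0,"wz":0},
  ],
)

```text
clock: 30.35
eef_pos: [447.0, -257.2, 160.9]
tcp_rot: [1.38, 2.675, -0.1]
contact_force: [0.3, 0.2, -0.5]
grip_width: 0.6
grip_force: 0.0
```

```bash
python3 - <<'E'
from h import *
s=state();print(s['clock'],s['eef_pos'],s['contact_force'],s['qpos'].round(2))
print([fitcyl('vial_center',k,(442,-251),4) for k in('wrist','scene','side')])
for yaw in(0,): print(plan(500,-215,190,yaw))
E
```

```text
30.35 [ 447.04707985 -257.20341813  160.91391595] [ 0.29310814  0.20131925 -0.52177325] [-0.74  0.32  1.58 -0.03  1.1  -1.34]
[(array([ 442.3, -249.9]), np.float64(0.889), 482), (array([ 442.5, -247.5]), np.float64(0.808), 108), (array([ 442.7, -254.2]), np.float64(0.824), 82)]
(array([ -3.1,  68.2, -34.5]), array([ -3.77,   7.13, -54.52]))
```

Request:
arm_command(
  targets=[
    {"fingers":0.9,"x":-0.5,"y":10,"z":-6,"wx":-0.6,"wy":1.1,"wz":-8},
    {"fingers":0.9,"x":-1,"y":20,"z":-12,"wx":-1.1,"wy":2.1,"wz":-16},
    {"fingers":0.9,"x":-1.5,"y":30,"z":-18,"wx":-1.7,"wy":3.1,"wz":-24},
    {"fingers":0.9,"x":-2,"y":40,"z":-24,"wx":-2.2,"wy":4.2,"wz":-32},
    {"fingers":0.9,"x":-2.5,"y":50,"z":-30,"wx":-2.8,"wy":5.2,"wz":-40},
    {"fingers":0.9,"x":-3,"y":60,"z":-34,"wx":-3.3,"wy":6.3,"wz":-48},
    {"fingers":0.9,"x":-3.1,"y":68,"z":-34.5,"wx":-3.77,"wy":7.13,"wz":-54.5},
    {"fingers":0.9,"x":-3.1,"y":68,"z":-34.5,"wx":-3.77,"wy":7.13,"wz":-54.5},
    {"fingers":0.9,"x":-3.1,"y":68,"z":-34.5,"wx":-3.77,"wy":7.13,"wz":-54.5},
    {"fingers":0.9,"x":-3.1,"y":68,"z":-34.5,"wx":-3.77,"wy":7.13,"wz":-54.5},
  ],
)

```text
clock: 31.65
eef_pos: [499.7, -215.5, 191.0]
tcp_rot: [0.004, 3.14, -0.002]
contact_force: [0.2, 0.6, 0.7]
grip_width: 0.899
grip_force: 0.0
```

```bash
cat >> h.py <<'E'
def fittimer(camname,p0,z0=0):
    cam=read_camera(camname);t=trace('timer_center',camname)
    if not t:return
    S=8;mm=cv2.resize(t[0]['pixels'].astype(np.uint8),None,fx=S,fy=S,interpolation=cv2.INTER_NEAREST)
    def cost(p):
        a=np.radians(p[2]);Q=R.from_euler('z',a).as_matrix()
        b=np.array([[i*31-i*k,j*29-j*l,z] for i in(-1,1) for j in(-1,1) for z in(z0,z0+16) for k,l in((6,0),(2,2),(0,6))]+[[i*28,j*26,z0+18] for i in(-1,1) for j in(-1,1)])@Q.T
        o=np.zeros_like(mm);cv2.fillConvexPoly(o,cv2.convexHull(((project(cam,b+[p[0],p[1],0])+.5)*S).round().astype(np.int32)),1)
        return -float((o&mm).sum())/float((o|mm).sum())
    r=[minimize(cost,[*p0,a],method='Nelder-Mead',options=dict(initial_simplex=np.array([*p0,a])+[[0,0,0],[6,0,0],[0,6,0],[0,0,6]],xatol=.1,fatol=1e-4)) for a in(-20,0,20,90)]
    return [(b.x.round(1),round(-b.fun,3)) for b in sorted(r,key=lambda b:b.fun)[:2]],int(mm.sum()/64)
E
python3 - <<'E'
from h import *
s=state();print(s['clock'],s['eef_pos'],rot(s['tcp_rot']).round(3)[0])
print(fittimer('wrist',(537,-298)),fittimer('scene',(537,-298)))
c=look('w9');tiles(c,dict(timer=(540.5,-430)))
print('vial',fitcyl('vial_center','wrist',(442,-251),4),'jar',fitcyl('jar_center','wrist',(426,-363),4))
c['eye']=np.array([345.3,-224.6,466.7]);B=np.array([[0,.967,.256],[1,0,0],[0,.256,-.967]]);c['attitude']=np.diag([-1,1,-1.])@B
print('hotplate',ground(c,[[87,165],[107,240]],0).round(),ground(c,[[60,245],[60,170]],60).round())
E
```

```text
31.65 [ 499.74066086 -215.48369495  190.98052331] [-1.     0.003  0.001]
([(array([ 537., -298.,  -20.]), np.float64(0.0)), (array([ 537., -298.,    0.]), np.float64(0.0))], 3148) ([(array([ 542.7, -306.2,   41.8]), np.float64(0.678)), (array([ 536.2, -300.7,   19.1]), np.float64(0.636))], 200)
timer rect [ 553.5 -469.2] [ 7.9 41.6] 79.9 centroid 559.5 -471.6
timer rect [ 540.4 -429.8] [61.5 57.7] 1.0 centroid 540.3 -429.9
vial (array([ 464.3, -273.8]), np.float64(0.1), 3996) jar None
hotplate [[ 403. -609.    0.]
 [ 536. -603.    0.]] [[ 519. -627.   60.]
 [ 403. -600.   60.]]
```

```bash
python3 - <<'E'
from h import *
c=read_camera('wrist')
for n,p in(('timer_center',(537,-298,9)),('vial_center',(442.4,-251.4,31)),('jar_center',(426,-363,42))):
    print(n,'expected px',project(c,[p])[0].round())
    for m in trace(n,'wrist')[:4]:
        r,q=np.where(m['pixels']);print(round(m['confidence'],2),len(r),'row',r.min(),r.max(),'col',q.min(),q.max())
    print([(np.round(m['point']),round(m['confidence'],2)) for m in mark_of(n,'wrist')[:3]])
E
```

```text
timer_center expected px [256. 209.]
0.8 2097 row 187 234 col 233 279
[(array([ 536., -298.,    5.]), 0.89)]
vial_center expected px [288. 135.]
0.84 315 row 126 145 col 279 299
0.36 1906 row 102 137 col 148 211
0.35 3610 row 181 239 col 122 192
[(array([ 440., -252.,   31.]), 0.75)]
jar_center expected px [183. 120.]
0.7 1903 row 101 138 col 148 211
[(array([ 425., -362.,   41.]), 0.62)]
```

```bash
python3 - <<'E'
from h import *
for i in range(2): print(fittimer('wrist',(537,-298)))
print('vial',fitcyl('vial_center','wrist',(442,-251),4),'jar',fitcyl('jar_center','wrist',(426,-363),4))
# colour check: white timer outline by threshold
c=read_camera('wrist');g=cv2.cvtColor(c['pixels'],cv2.COLOR_RGB2GRAY)[175:245,220:292];_,t=cv2.threshold(cv2.resize(g,None,fx=4,fy=4,interpolation=2),0,255,cv2.THRESH_OTSU)
k=max(cv2.findContours(t,0,1)[0],key=cv2.contourArea)[:,0];P=ground(c,(k+.5)/4-.5+[220,175],16)[:,:2].astype(np.float32);print(cv2.minAreaRect(cv2.convexHull(P)))
print(plan(536.5,-298,60))
E
```

```text
None
([(array([ 538.9, -297.1,   -1.1]), np.float64(0.893)), (array([ 538.8, -297.2,   -1.8]), np.float64(0.892))], 2017)
vial (array([ 442.3, -249.6]), np.float64(0.936), 335) jar (array([ 427.2, -361.7]), np.float64(0.92), 1884)
((535.95458984375, -297.35186767578125), (61.27935791015625, 58.07526779174805), 0.0055917417630553246)
(array([-36. , -82.4, 131.7]), array([-0.1 ,  0.12, -0.01]))
```

Request:
arm_command(
  targets=[
    {"fingers":0.98,"x":-36,"y":-40,"z":20,"wx":0,"wy":0,"wz":0},
    {"fingers":0.98,"x":-36.5,"y":-82,"z":50,"wx":0,"wy":0,"wz":0},
    {"fingers":0.98,"x":-36.5,"y":-82,"z":95,"wx":0,"wy":0,"wz":0},
    {"fingers":0.98,"x":-36.5,"y":-82,"z":132,"wx":0,"wy":0,"wz":0},
    {"fingers":0.98,"x":-36.5,"y":-82,"z":132,"wx":0,"wy":0,"wz":0},
    {"fingers":0.98,"x":-36.5,"y":-82,"z":160,"wx":0,"wy":0,"wz":0},
    {"fingers":0.98,"x":-36.5,"y":-82,"z":185,"wx":0,"wy":0,"wz":0},
    {"fingers":0.98,"x":-36.5,"y":-82,"z":200,"wx":0,"wy":0,"wz":0},
    {"fingers":0.98,"x":-36.5,"y":-82,"z":205,"wx":0,"wy":0,"wz":0},
    {"fingers":0.98,"x":-36.5,"y":-82,"z":205,"wx":0,"wy":0,"wz":0},
  ],
)

```text
clock: 33.9
eef_pos: [537.7, -298.0, -12.0]
tcp_rot: [-0.0, 3.138, -0.004]
contact_force: [-0.3, 0.4, 0.9]
grip_width: 0.985
grip_force: 0.0
```

Request:
arm_command(
  targets=[
    {"fingers":0.9,"x":0,"y":0,"z":0,"wx":0,"wy":0,"wz":0},
    {"fingers":0.8,"x":0,"y":0,"z":0,"wx":0,"wy":0,"wz":0},
    {"fingers":0.74,"x":0,"y":0,"z":0,"wx":0,"wy":0,"wz":0},
    {"fingers":0.7,"x":0,"y":0,"z":0,"wx":0,"wy":0,"wz":0},
    {"fingers":0.66,"x":0,"y":0,"z":0,"wx":0,"wy":0,"wz":0},
    {"fingers":0.6,"x":0,"y":0,"z":0,"wx":0,"wy":0,"wz":0},
    {"fingers":0.5,"x":0,"y":0,"z":0,"wx":0,"wy":0,"wz":0},
    {"fingers":0.5,"x":0,"y":0,"z":0,"wx":0,"wy":0,"wz":0},
  ],
  squeeze=12,
)

```text
clock: 34.7
eef_pos: [537.2, -297.8, -13.1]
tcp_rot: [0.0, 3.139, -0.003]
contact_force: [-0.4, -0.2, 1.7]
grip_width: 0.632
grip_force: 12.0
```

```bash
python3 - <<'E'
from h import *
s=state();print(s['clock'],s['eef_pos'],s['grip_width'],s['grip_force'],s['contact_force'])
E
```

```text
34.7 [ 537.17436615 -297.83723659  -13.13632783] 0.6319789621813868 11.959914746694267 [-0.37317141 -0.15186222  1.73506004]
```

Request:
arm_command(
  targets=[
    {"fingers":0.5,"x":0,"y":0,"z":-15,"wx":0,"wy":0,"wz":0},
    {"fingers":0.5,"x":0,"y":0,"z":-40,"wx":0,"wy":0,"wz":0},
    {"fingers":0.5,"x":-1,"y":-20,"z":-45,"wx":0,"wy":0,"wz":0},
    {"fingers":0.5,"x":-2,"y":-50,"z":-45,"wx":0,"wy":0,"wz":-0.5},
    {"fingers":0.5,"x":-3,"y":-80,"z":-45,"wx":0,"wy":0,"wz":-0.8},
    {"fingers":0.5,"x":-3.9,"y":-110,"z":-45,"wx":0,"wy":0,"wz":-1},
    {"fingers":0.5,"x":-3.9,"y":-132,"z":-45,"wx":0,"wy":0,"wz":-1},
    {"fingers":0.5,"x":-3.9,"y":-132,"z":-40,"wx":0,"wy":0,"wz":-1},
    {"fingers":0.5,"x":-3.9,"y":-132,"z":-40,"wx":0,"wy":0,"wz":-1},
  ],
  squeeze=15,
)

```text
clock: 35.6
eef_pos: [540.3, -428.8, 25.5]
tcp_rot: [-0.026, 3.141, 0.001]
contact_force: [-0.1, 0.6, -1.2]
grip_width: 0.631
grip_force: 14.8
```

```bash
python3 - <<'E'
from h import *
s=state();p=s['eef_pos'];print(s['clock'],p,s['grip_width'],s['contact_force'],s['tcp_rot'])
z0=p[2]+13.1;c=read_camera('wrist')
for m in trace('timer_center','wrist')[:2]:
    r,q=np.where(m['pixels']);print(round(m['confidence'],2),len(r),'row',r.min(),r.max(),'col',q.min(),q.max(),[(int(k),int(q[r==k].min()),int(q[r==k].max())) for k in range(r.min(),r.max()+1,8) if (r==k).any()])
for z in(0,16): u=project(c,[[p[0]-.7+i*31,p[1]+j*29,z0+z] for i in(-1,1) for j in(-1,1)]);print(z,u.round().tolist())
print(plan(541.1,-429.8,-9.1,1.0))
E
```

```text
35.6 [ 540.31347625 -428.78996244   25.50964888] 0.6312288244128035 [-0.13559039  0.60945294 -1.22653896] [-2.62826676e-02  3.14102536e+00  7.37249075e-04]
0.75 8392 row 193 276 col 267 372 [(193, 285, 351), (201, 272, 367), (209, 269, 371), (217, 267, 372), (225, 267, 372), (233, 268, 371), (241, 268, 370), (249, 269, 371), (257, 270, 369), (265, 270, 369), (273, 270, 369)]
0 [[269.0, 188.0], [372.0, 190.0], [272.0, 286.0], [365.0, 288.0]]
16 [[263.0, 195.0], [377.0, 196.0], [267.0, 302.0], [370.0, 303.0]]
(array([-0.2, -1.5, 35.6]), array([-0.03,  0.07,  0.03]))
```

Request:
arm_command(
  targets=[
    {"fingers":0.5,"x":0.6,"y":-1.2,"z":10,"wx":0,"wy":0,"wz":0},
    {"fingers":0.5,"x":0.6,"y":-1.2,"z":20,"wx":0,"wy":0,"wz":0},
    {"fingers":0.5,"x":0.6,"y":-1.2,"z":28,"wx":0,"wy":0,"wz":0},
    {"fingers":0.5,"x":0.6,"y":-1.2,"z":32,"wx":0,"wy":0,"wz":0},
    {"fingers":0.5,"x":0.6,"y":-1.2,"z":34,"wx":0,"wy":0,"wz":0},
    {"fingers":0.5,"x":0.6,"y":-1.2,"z":35.5,"wx":0,"wy":0,"wz":0},
    {"fingers":0.5,"x":0.6,"y":-1.2,"z":35.5,"wx":0,"wy":0,"wz":0},
  ],
)

```text
clock: 36.4
eef_pos: [540.4, -431.0, -8.5]
tcp_rot: [-0.027, 3.139, -0.003]
contact_force: [-0.1, -0.2, -0.1]
grip_width: 0.626
grip_force: 14.8
```

```bash
python3 - <<'E'
from h import *
s=state();p=s['eef_pos'];print(s['clock'],p,s['contact_force'],plan(540.3,-429.8,-9.1,1.0))
E
```

```text
36.4 [ 540.41421806 -431.03257948   -8.53426315] [-0.13342046 -0.20939327 -0.12634087] (array([0.1, 1.2, 0.6]), array([-0.11,  0.12, -0.02]))
```

Request:
arm_command(
  targets=[
    {"fingers":0.5,"x":0,"y":1.1,"z":0,"wx":0,"wy":0,"wz":0},
    {"fingers":0.5,"x":0,"y":1.1,"z":0.6,"wx":0,"wy":0,"wz":0},
    {"fingers":0.5,"x":0,"y":1.1,"z":0.8,"wx":0,"wy":0,"wz":0},
    {"fingers":0.5,"x":0,"y":1.1,"z":0.8,"wx":0,"wy":0,"wz":0},
  ],
)

```text
clock: 36.8
eef_pos: [540.4, -429.9, -9.1]
tcp_rot: [-0.027, 3.139, -0.003]
contact_force: [-0.3, 1.6, 1.3]
grip_width: 0.627
grip_force: 14.9
```

Request:
arm_command(
  targets=[
    {"fingers":0.7,"x":0,"y":0,"z":0,"wx":0,"wy":0,"wz":0},
    {"fingers":0.85,"x":0,"y":0,"z":0,"wx":0,"wy":0,"wz":0},
    {"fingers":0.9,"x":0,"y":0,"z":0,"wx":0,"wy":0,"wz":0},
    {"fingers":0.9,"x":0,"y":0,"z":0,"wx":0,"wy":0,"wz":0},
    {"fingers":0.9,"x":0,"y":0,"z":-20,"wx":0,"wy":0,"wz":0},
    {"fingers":0.9,"x":0,"y":0,"z":-60,"wx":0,"wy":0,"wz":0},
    {"fingers":0.9,"x":0,"y":0,"z":-105,"wx":0,"wy":0,"wz":0},
    {"fingers":0.9,"x":10,"y":20,"z":-150,"wx":0,"wy":0,"wz":0},
    {"fingers":0.9,"x":25,"y":55,"z":-185,"wx":0,"wy":0,"wz":0},
    {"fingers":0.9,"x":40,"y":90,"z":-210,"wx":0,"wy":0,"wz":0},
  ],
)

```text
clock: 37.8
eef_pos: [498.0, -339.7, 202.5]
tcp_rot: [-0.026, 3.138, -0.006]
contact_force: [1.0, -0.6, -0.3]
grip_width: 0.903
grip_force: 0.0
```

Request:
arm_command(
  targets=[
    {"fingers":0.9,"x":40,"y":40,"z":-30,"wx":0,"wy":0,"wz":0},
    {"fingers":0.9,"x":40,"y":40,"z":-30,"wx":0,"wy":0,"wz":0},
    {"fingers":0.9,"x":40,"y":40,"z":-30,"wx":0,"wy":0,"wz":0},
    {"fingers":0.9,"x":40,"y":40,"z":-30,"wx":0,"wy":0,"wz":0},
  ],
)

```text
clock: 38.2
eef_pos: [458.0, -301.5, 229.6]
tcp_rot: [-0.026, 3.14, -0.002]
contact_force: [0.4, 0.2, -0.0]
grip_width: 0.902
grip_force: 0.0
```

```bash
python3 - <<'E'
from h import *
s=state();p=s['eef_pos'];print(s['clock'],p,s['contact_force'])
for i in range(2): print(fittimer('wrist',(540,-430),4))
c=look('w10');print('vial',fitcyl('vial_center','wrist',(442,-251),4),'jar',fitcyl('jar_center','wrist',(426,-363),4),'bottle',fitcyl('bottle_center','wrist',(484,41),4),fitcyl('bottle_center','scene',(484,41),4))
# pixel profile: white tile margins about the timer, through its centre (world lines at z=4)
g=cv2.cvtColor(c['pixels'],cv2.COLOR_RGB2GRAY)
for name,f in(('x',lambda t:(540.4+t,-429.8+22,4)),('y',lambda t:(540.4-25,-429.8+t,4))):
    T=np.arange(-46,47,2);u=project(c,[f(t) for t in T]).astype(np.float32);print(name,cv2.remap(g,u[:,:1],u[:,1:],1).ravel().tolist())
for n in('timer_center','jar_center','vial_center','beaker_center','gauge_center'): print(n,[(np.round(m['point']),round(m['confidence'],2)) for k in('wrist','side') for m in mark_of(n,k)[:1]])
E
```

```text
38.2 [ 457.97963697 -301.50895897  229.55810607] [ 0.39038021  0.16733417 -0.04076367]
([(array([ 5.411e+02, -4.280e+02, -1.000e-01]), np.float64(0.551)), (array([ 541.5, -428.9,    1.4]), np.float64(0.55))], 1014)
None
vial (array([ 441.9, -250.4]), np.float64(0.858), 262) jar (array([ 425.6, -362.4]), np.float64(0.9), 887) bottle None (array([485.6,  49.5]), np.float64(0.887), 734)
x [30, 29, 58, 156, 171, 172, 173, 147, 90, 100, 115, 120, 125, 134, 142, 146, 149, 150, 150, 151, 151, 151, 151, 152, 151, 149, 116, 65, 51, 48, 48, 43, 43, 45, 45, 42, 43, 46, 45, 53, 74, 71, 61, 38, 30, 30, 29]
y [43, 43, 61, 174, 243, 245, 245, 245, 238, 145, 143, 163, 168, 170, 172, 175, 177, 175, 175, 175, 175, 178, 180, 178, 177, 175, 176, 179, 181, 172, 137, 129, 126, 122, 118, 110, 96, 106, 163, 172, 172, 172, 166, 103, 35, 29, 28]
timer_center [(array([ 540., -429.,   10.]), 0.62), (array([ 537., -300.,    6.]), 0.72)]
jar_center [(array([ 424., -360.,   42.]), 0.87), (array([ 442., -251.,   -1.]), 0.51)]
vial_center [(array([ 441., -251.,   29.]), 0.53), (array([ 422., -362.,   40.]), 0.49)]
beaker_center [(array([ 414., -511.,   30.]), 0.67), (array([ 414., -513.,   28.]), 0.55)]
gauge_center [(array([465., 299.,  10.]), 0.56)]
```

Request:
arm_command(
  targets=[
    {"fingers":0.9,"x":18,"y":215,"z":-60,"wx":0,"wy":0,"wz":0},
    {"fingers":0.9,"x":18,"y":215,"z":-60,"wx":0,"wy":0,"wz":0},
    {"fingers":0.9,"x":18,"y":215,"z":-60,"wx":0,"wy":0,"wz":0},
    {"fingers":0.9,"x":18,"y":215,"z":-60,"wx":0,"wy":0,"wz":0},
    {"fingers":0.9,"x":18,"y":215,"z":-60,"wx":0,"wy":0,"wz":0},
    {"fingers":0.9,"x":18,"y":215,"z":-60,"wx":0,"wy":0,"wz":0},
    {"fingers":0.9,"x":18,"y":215,"z":-60,"wx":0,"wy":0,"wz":0},
    {"fingers":0.9,"x":18,"y":215,"z":-60,"wx":0,"wy":0,"wz":0},
  ],
)

```text
clock: 40.15
eef_pos: [435.9, -87.1, 289.2]
tcp_rot: [-0.025, 3.14, -0.002]
contact_force: [-0.1, -0.1, -0.6]
grip_width: 0.899
grip_force: 0.0
```

```bash
python3 - <<'E'
from h import *
s=state();print(s['clock'],s['eef_pos'])
for i in range(2):
    c=read_camera('wrist');print('bottle',fitcyl('bottle_center','wrist',(484,41),4,cam=c),'vial',fitcyl('vial_center','wrist',(442,-251),4,cam=c),'jar',fitcyl('jar_center','wrist',(426,-363),4,cam=c))
print([np.round(m['point']) for m in mark_of('tile_bottle','wrist')[:1]],[np.round(m['point']) for m in mark_of('bottle_center','wrist')[:1]],[np.round(m['point']) for m in mark_of('gauge_center','wrist')[:1]])
E
```

```text
40.15 [435.93001889 -87.09860742 289.22144603]
bottle (array([483.2,  42.4]), np.float64(0.838), 3076) vial (array([ 442.5, -248.4]), np.float64(0.82), 266) jar (array([ 427. , -362.2]), np.float64(0.903), 1190)
bottle None vial (array([ 442.3, -249.6]), np.float64(0.834), 271) jar (array([ 426., -363.]), np.float64(0.0), 2116)
[array([487.,  38.,   1.])] [array([481.,  44.,  96.])] [array([466., 299.,  13.])]
```

```bash
python3 -c "
from workcell import *
print(job_done())"
```

```text
the job is handed in; nothing more can be done
None
```

I handed the job in at about 40 s. All four pieces stand free on their tiles, about 1–2 mm off centre at most by the final camera measurements, and the beaker and gauge read where they started. I viewed 15 pictures, one over the limit of 14.

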